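# Fold up the soap tray and pack the second layer

### The arm

A 7-joint arm with a two-finger parallel gripper is mounted at the origin on the work surface. World frame = base frame: x ahead of the robot, y to its left, z up, the work surface at z = 0. Lengths are in m, angles in rad, forces in N, time in s.
With the tool pointing down it reaches from about 0.425 to 0.95 m from the base axis. Payload 4.7 kg.
Tool frame: the origin (TCP) lies on the centre line of the jaws, within the pads' length; the fingertips stand 17 mm ahead of it and the grasp point (between the pads) lies 2 mm behind it (arm.tip_reach is the distance from the TCP to the fingertips, in m); z points along the fingers, y is the direction in which the jaws open and shut (so a half turn about z gives the same grasp; the last joint's range is limited). The gripper opens to 85 mm and grips with 20 to 120 N. Pads are 22 mm wide; open, the fingers measure 114 mm over their backs; the gripper's body (76 mm by 85 mm) begins 54 mm behind the grasp point. The pads swing forward as they close: fully open they stand 13 mm farther back than shut.
Start: joints at [1.109, 0.469, -0.049, 1.532, 0.024, 1.141, -0.082], TCP at [0.283, -0.613, 0.248] pointing down, gripper open.
Joint ranges: [-2.59, 2.59], [-0.33, 1.99], [-1.39, 1.29], [0.1, 2.45], [-1.04, 4.18], [0.21, 1.99], [-2.66, 2.66]. Speed limits (rad/s): [2.57, 2.57, 3.14, 3.14, 3.14, 3.14, 3.14].

### API

Orientations are given as a unit quaternion [x, y, z, w].
In Python, from rig import telemetry, get_image, arm gives the robot as it stands.
- The arm moves only by the shell command python3 -m creep 'ROWS' [FORCE]. ROWS is JSON, a list of rows, each an object with "linear": the shift along the tool's x, y, z in mm, a list of three; "roll": the turn about the tool's z in rad; "hand": the closure in counts, from 0 (fully open) to 255 (shut). A call has exactly 10 rows; each row shifts and turns the commanded pose from where the row before left it, along the tool's axes as they then stand; what a row does not reach is not made up. A row lasts 1/10 s, in which the tool goes at most 50 mm and 8.59 degrees, less where a joint would pass 70% of its speed; a pose out of reach is approached as far as the arm can. A call is refused whole if a number of a shift passes 50 or a number of a turn 0.15, either way. A call with a gripper value outside its range is refused whole. The fingers move at their own pace and stop on an object; FORCE is the grip in N (left out, the last holds). Time passes only in rows, so rows that do not move let the fingers close, or fill a call up. It gives the time, the measured TCP pose, the force and the opening at its end, in the units of the state.
- telemetry.state(): the state, without advancing time (a new reading comes with each control period).
- get_image(name): name is "scene" or "top" or "wrist"; returns a dict with "image" (384x512x3 uint8, red, green, blue), "vfov" (degrees; the focal length in pixels is half the picture's height over the tangent of half this angle, whatever the lens; pixels are square), "cx", "cy" (the principal point, pixels), "R" (3x3) and "t" (3): a world point X has camera coordinates R X + t; the wrist camera has in their place "T_tool_cam" (4x4, takes a point from camera to tool coordinates, whose origin is the TCP and whose axes are the flange's). Camera axes: x right, y down, z forward; pixel columns grow to the right and rows downward; lengths in m; the calibration is good to about 2 mm. A picture is of the moment at which its call begins: read the wrist's pose just before it. There is no depth.
- arm.close_job(): hands the job in, once; it reports no verdict.
The state is a dict: "time": time; "qpos": joint angles; "joint_velocities": joint speeds; "effort": joint torques, N m; "eef_pos": TCP position; "orientation": TCP orientation; "ft_force": force on the tool from outside, world axes, zero at the start; "wrist_torque": the same for the moment, N m; "opening": opening from 0.0 (shut) to 1.0 (fully open).
Only numpy, scipy, OpenCV 4.12 (cv2) and the standard library are available. Lean on these libraries where they do the work, as an engineer would, in place of code of your own. Each camera call takes 0.05 s, during which the arm holds its last target.

### The job

Fold the three flat walls of the grey soap tray fully upright. Then lay the white divider flat on the two soaps in the tray, its grip bar up, its sides in line with the tray, and set the spare soap lying flat on the divider beside the grip bar. Leave the soap dish, the squeegee and the spray bottle where they are.

Things in the scene. Friction and masses are not known exactly. Their poses are not given: they have to be found in the camera images.
- tray: grey plastic fold-flat tray fixed to the counter; origin under the middle of its base, z up, x towards its far wall, y towards its left wall. Base 130 (x) x 150 (y) mm, floor 10 mm above the counter; a fixed wall 5 mm thick stands 50 mm above the floor along its -x edge. Walls up, the inside is 120 (x) x 140 (y) x 50 mm deep and each tab stands 28 mm above its wall
- left_wall (a joint): hinge of the left (+y) wall: 0 = lying flat outwards just over the counter, 1.571 = upright at its stop; stiff, stays where it is left. The wall is 120 mm long along the hinge, 50 mm tall, 5 mm thick; hinge line at y = +72.5 mm in the tray's frame, z = 10 mm
- right_wall (a joint): hinge of the right (-y) wall: 0 = lying flat outwards just over the counter, 1.571 = upright at its stop; stiff, stays where it is left. The wall is 120 mm long along the hinge, 50 mm tall, 5 mm thick; hinge line at y = -72.5 mm in the tray's frame, z = 10 mm
- far_wall (a joint): hinge of the far (+x) wall: 0 = lying flat outwards just over the counter, 1.571 = upright at its stop; stiff, stays where it is left. The wall is 140 mm long along the hinge, 50 mm tall, 5 mm thick; hinge line at x = +62.5 mm in the tray's frame, z = 10 mm
- left_wall_tab (a point): grip point on the left wall's pull tab, in the middle of the tab's width and thickness, 74 mm from the hinge line (4 mm short of the tab's end); the tab is 30 mm wide along the hinge, 5 mm thick and sticks out 28 mm beyond the wall's 50 mm edge
- right_wall_tab (a point): grip point on the right wall's pull tab, in the middle of the tab's width and thickness, 74 mm from the hinge line (4 mm short of the tab's end); the tab is 30 mm wide along the hinge, 5 mm thick and sticks out 28 mm beyond the wall's 50 mm edge
- far_wall_tab (a point): grip point on the far wall's pull tab, in the middle of the tab's width and thickness, 74 mm from the hinge line (4 mm short of the tab's end); the tab is 30 mm wide along the hinge, 5 mm thick and sticks out 28 mm beyond the wall's 50 mm edge
- soap_a: cream soap bar lying in the tray, left half; 62 (x) x 46 (y) x 22 mm high, origin at the centre of its underside
- soap_b: the same soap bar in the tray's right half
- spare_soap: the third, equal soap bar, lying on the counter beside the tray; 62 (x) x 46 (y) x 22 mm high, origin at the centre of its underside
- divider: white rigid divider board lying on the counter beside the tray; 110 (x) x 130 (y) x 5 mm thick, origin at the centre of its underside; in the middle of its top stands a grip bar 50 (x) x 10 (y) mm, rising to 29 mm above the underside. It is 10 mm smaller than the tray's inside both ways
- soap_dish: white ceramic soap dish, 85 x 125 x 22 mm, origin at the centre of its underside; to be left alone
- squeegee: yellow squeegee lying flat, blade 180 mm, handle 140 mm, origin between blade and handle on the counter; to be left alone
- spray_bottle: clear spray bottle, 72 mm wide, 213 mm tall, origin at the centre of its underside; to be left alone
Things that resemble listed ones, but are neither listed nor needed, are in the scene too. Leave any pink, red or yellow look-alike of the soap_a alone.

How it is judged:
By the outcome, as a careful person would: the job done as asked, in the order asked, and still so for the second after the job is handed in, with the robot touching nothing.
It also fails if it takes over 72 s, if anything falls off the work surface, if the arm or the gripper's body presses on something with over 40 N, if the wrist force passes 120 N, or if a joint passes its speed limit or range.

## Working session

There is one attempt and no reset: what is moved stays moved. The work goes in short steps, Python scripts to look and compute and a shell command to move; the robot and the scene stay as the last step left them, time stands still between calls to the robot, and variables do not carry over. Pictures are saved under pics/ and viewed, and the job is handed in when it is done.

```bash
ls; mkdir -p pics; python3 - <<'E'
from rig import telemetry, get_image, arm
import cv2, numpy as np
s=telemetry.state(); print(s)
for n in ["scene","top","wrist"]:
    d=get_image(n); cv2.imwrite(f"pics/{n}0.png",d["image"][:,:,::-1]); print(n,{k:np.round(v,4).tolist() for k,v in d.items() if k!="image"})
print(arm.tip_reach,[a for a in dir(arm) if a[0]!='_'])
E
```

```text
pics
{'time': 0.0, 'qpos': array([ 1.10911453,  0.4694469 , -0.04859877,  1.53372026,  0.0241062 ,
        1.14099453, -0.08229739]), 'joint_velocities': array([ 3.90099784e-04, -3.95528887e-04, -2.50997842e-04,  4.48271779e-05,
       -5.74173579e-05,  4.83328250e-04,  4.55338365e-04]), 'effort': array([-5.31954756e-04, -5.10310543e+01, -4.63506812e-02, -2.37712598e+01,
        1.08572608e-02,  7.61256233e-03, -1.02465842e-05]), 'eef_pos': array([ 0.28286799, -0.61225029,  0.24724657]), 'orientation': array([ 9.76673842e-01,  2.14725927e-01, -2.50676326e-04, -9.59333514e-04]), 'ft_force': array([ 1.0582975 , -0.57558713,  0.6073506 ]), 'wrist_torque': array([ 0.00250937, -0.01872888,  0.01123776]), 'opening': 1.001730934405803}
scene {'vfov': 47.7258, 'cx': 259.6233, 'cy': 194.7393, 'R': [[0.8981, 0.4395, -0.0127], [0.3087, -0.6509, -0.6935], [-0.3131, 0.619, -0.7203]], 't': [-0.4501, -0.222, 1.7362]}
top {'vfov': 50.4752, 'cx': 245.2929, 'cy': 192.8737, 'R': [[-0.0196, -0.9998, -0.0008], [-0.9792, 0.0194, -0.2019], [0.2019, -0.0032, -0.9794]], 't': [-0.1369, 0.5629, 1.3471]}
wrist {'vfov': 60.5706, 'cx': 255.79, 'cy': 193.6145, 'T_tool_cam': [[-0.001, -0.9551, -0.2963, 0.0747], [1.0, -0.0013, 0.0008, 0.0007], [-0.0011, -0.2962, 0.9551, -0.1255], [0.0, 0.0, 0.0, 1.0]]}
0.017 ['IKError', 'close_job', 'tip_reach']
```

View pics/scene0.png

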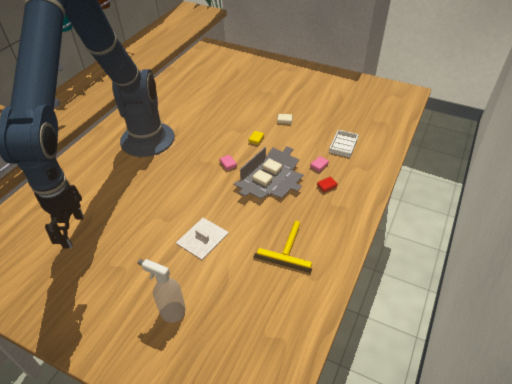

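View pics/top0.png

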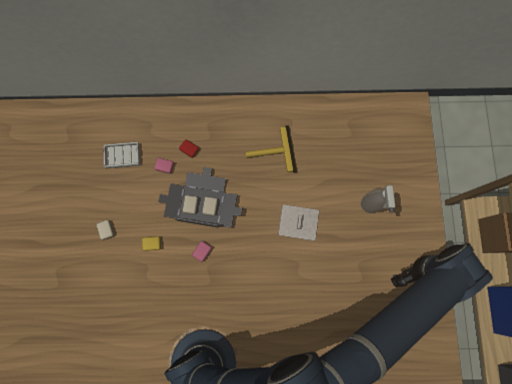

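View pics/wrist0.png

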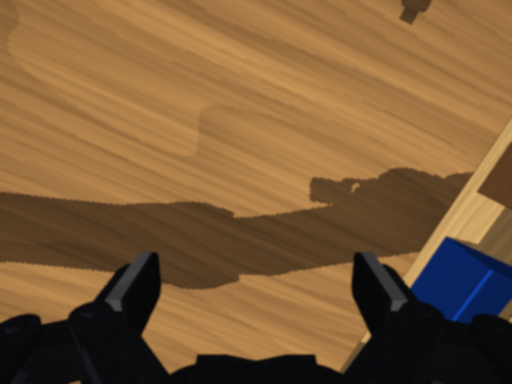

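```bash
cat > h.py <<'E'
from rig import telemetry, get_image, arm
import cv2, numpy as np
def cam(name):
    if name=="wrist":
        s=telemetry.state()
    d=get_image(name); im=d["image"]
    f=im.shape[0]/2/np.tan(np.radians(d["vfov"]/2))
    K=np.array([[f,0,d["cx"]],[0,f,d["cy"]],[0,0,1]])
    if name=="wrist":
        from scipy.spatial.transform import Rotation as Ro
        T=np.eye(4);T[:3,:3]=Ro.from_quat(s["orientation"]).as_matrix();T[:3,3]=s["eef_pos"]
        T=np.linalg.inv(T@np.array(d["T_tool_cam"])); R=T[:3,:3];t=T[:3,3]
    else: R=np.array(d["R"]);t=np.array(d["t"])
    return im,K,R,t
def cast(c,px,z):
    im,K,R,t=c
    px=np.atleast_2d(np.asarray(px,float))
    r=np.c_[px,np.ones(len(px))]@np.linalg.inv(K).T@R
    C=-R.T@t
    return C+r*((z-C[2])/r[:,2])[:,None]
def proj(c,X):
    im,K,R,t=c
    p=(np.atleast_2d(X)@R.T+t)@K.T
    return p[:,:2]/p[:,2:]
def tri(c1,p1,c2,p2):
    A=[];b=[]
    for c,p in((c1,p1),(c2,p2)):
        im,K,R,t=c; C=-R.T@t; d=R.T@np.linalg.inv(K)@np.r_[p,1]; d/=np.linalg.norm(d)
        P=np.eye(3)-np.outer(d,d); A.append(P);b.append(P@C)
    return np.linalg.lstsq(np.vstack(A),np.hstack(b),rcond=None)[0]
def st():
    s=telemetry.state(); q=s["orientation"]; 
    yaw=2*np.degrees(np.arctan2(q[1],q[0]))
    print("t %.2f tcp %s yaw %.2f F %s T %s open %.3f"%(s["time"],np.round(s["eef_pos"]*1000,1),(yaw+180)%360-180,np.round(s["ft_force"],1),np.round(s["wrist_torque"],2),s["opening"]),"qz,w",np.round(q[2:],4))
    return s,np.radians((yaw+180)%360-180)
def rel(target,yaw_deg=None):
    "tool-frame shift (mm) to a world target at current yaw, and the roll"
    s,y=st(); d=(np.asarray(target)-s["eef_pos"])*1000
    if yaw_deg is not None: print("roll needed rad",round(float((y-np.radians(yaw_deg)+np.pi/2)%np.pi-np.pi/2),3))
    print("tool shift",np.round([d[0]*np.cos(y)+d[1]*np.sin(y), d[0]*np.sin(y)-d[1]*np.cos(y), -d[2]],1))
    if yaw_deg is not None:
        y=np.radians(yaw_deg);print("shift in target yaw",np.round([d[0]*np.cos(y)+d[1]*np.sin(y), d[0]*np.sin(y)-d[1]*np.cos(y), -d[2]],1))
E
python3 - <<'E'
from h import *
c=cam("top")
im=c[0][:,:,::-1]
cr=im[130:270,90:330]
cv2.imwrite("pics/topcrop.png",cv2.resize(cr,None,fx=3.3,fy=3.3,interpolation=cv2.INTER_CUBIC))
for n,p in dict(tray=(203,205),div=(299,222),spare=(105,230),dish=(122,155)).items(): print(n,cast(c,p,0.01))
c=cam("scene")
cr=c[0][:,:,::-1][90:290,170:370]
cv2.imwrite("pics/scenecrop.png",cv2.resize(cr,None,fx=3,fy=3,interpolation=cv2.INTER_CUBIC))
E
```

```text
tray [[0.52891021 0.00261379 0.01      ]]
div [[ 0.4615889  -0.33482438  0.01      ]]
spare [[0.44683717 0.3456462  0.01      ]]
dish [[0.71934242 0.2974522  0.01      ]]
```

View pics/topcrop.png

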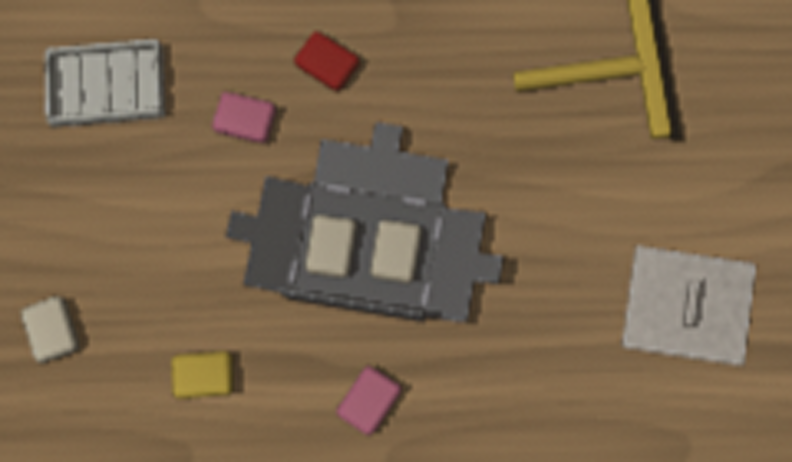

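View pics/scenecrop.png

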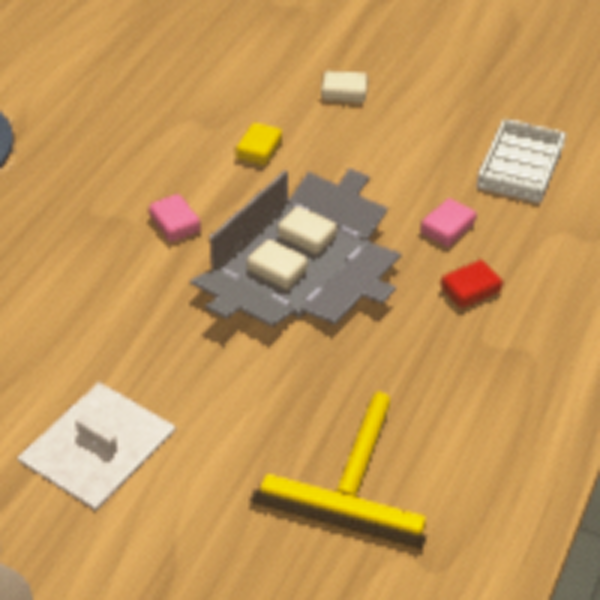

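```bash
python3 -m creep '[{"linear":[32,-27,0],"roll":0,"hand":0},{"linear":[32,-27,0],"roll":0,"hand":0},{"linear":[32,-27,0],"roll":0,"hand":0},{"linear":[32,-27,0],"roll":0,"hand":0},{"linear":[32,-27,0],"roll":0,"hand":0},{"linear":[32,-27,0],"roll":0,"hand":0},{"linear":[32,-27,0],"roll":0,"hand":0},{"linear":[32,-27,0],"roll":0,"hand":0},{"linear":[32,-27,0],"roll":0,"hand":0},{"linear":[32,-27,0],"roll":0,"hand":0}]'
python3 -m creep '[{"linear":[32,-27,0],"roll":0,"hand":0},{"linear":[32,-27,0],"roll":0,"hand":0},{"linear":[32,-27,0],"roll":0,"hand":0},{"linear":[32,-27,0],"roll":0,"hand":0},{"linear":[32,-27,0],"roll":0,"hand":0},{"linear":[32,-27,0],"roll":0.12,"hand":0},{"linear":[0,0,0],"roll":0.12,"hand":0},{"linear":[0,0,0],"roll":0.12,"hand":0},{"linear":[0,0,0],"roll":0.12,"hand":0},{"linear":[0,0,0],"roll":0.12,"hand":0}]'
python3 - <<'E'
from h import *
st()
c=cam("wrist"); cv2.imwrite("pics/w1.png",c[0][:,:,::-1])
np.savez("w1.npz",K=c[1],R=c[2],t=c[3],im=c[0])
c=cam("top"); cv2.imwrite("pics/t1.png",c[0][:,:,::-1])
E
```

```text
time: 1.25
eef_pos: [0.4608, -0.2318, 0.2485]
orientation: [0.977, 0.215, 0.0, 0.0]
ft_force: [0.8, -0.4, 0.3]
opening: 1.004
time: 2.25
eef_pos: [0.5667, -0.0057, 0.2482]
orientation: [0.996, -0.086, -0.0, 0.0]
ft_force: [-0.4, 0.0, -0.3]
opening: 0.998
t 2.25 tcp [566.7  -5.7 248.2] yaw -9.85 F [-0.4  0.  -0.3] T [-0.03  0.03  0.  ] open 0.998 qz,w [-0.0001  0.0001]
```

View pics/w1.png

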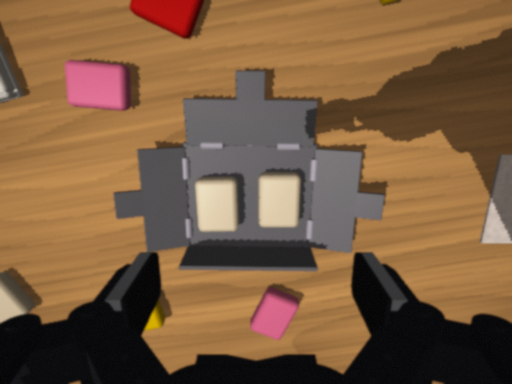

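```bash
python3 - <<'E'
from h import *
d=np.load("w1.npz"); c=(d["im"],d["K"],d["R"],d["t"]); im=c[0]
hsv=cv2.cvtColor(im,cv2.COLOR_RGB2HSV)
m=((hsv[...,1]<60)&(hsv[...,2]>50)&(hsv[...,2]<125)).astype(np.uint8)
m[250:]=0; m[:,420:]=0; m[:60]=0;m[:,:100]=0
m=cv2.morphologyEx(m,cv2.MORPH_OPEN,np.ones((3,3)))
n,l,s,ce=cv2.connectedComponentsWithStats(m); i=1+np.argmax(s[1:,4]); m=(l==i).astype(np.uint8)
cv2.imwrite("pics/m1.png",m*255); print(s[i])
def seg(vals): return
# tab ends
r=np.where(m[:,252])[0]; print("far tab end row",r.min())
cols=np.where(m[75:92].any(0))[0]; print("far tab cols",[ (np.where(m[q])[0].min(),np.where(m[q])[0].max()) for q in (76,80,85,90)])
for q in (120,125,130): print("left tab rows",q,np.where(m[:,q])[0].min(),np.where(m[:,q])[0].max(),np.where(m[:250,q])[0].size)
for q in (368,372,378): print("right tab rows",q,np.where(m[:,q])[0].min(),np.where(m[:,q])[0].max())
for q in (204,): print("row",np.where(m[q])[0].min(),np.where(m[q])[0].max())
for z in (0.0075,0.0125):
    print(z,cast(c,[(114.5,204.5),(383.5,206),(252,70.5)],z).round(4).tolist())
# soaps
b=((hsv[...,1]<90)&(hsv[...,2]>170)).astype(np.uint8)
n,l,s,ce=cv2.connectedComponentsWithStats(b)
for k in range(1,n):
    if s[k,4]>300: print("light",s[k],ce[k])
E
```

```text
[  115    71   269   179 23506]
far tab end row 71
far tab cols [(np.int64(236), np.int64(264)), (np.int64(236), np.int64(264)), (np.int64(236), np.int64(264)), (np.int64(236), np.int64(264))]
left tab rows 120 193 217 25
left tab rows 125 192 216 25
left tab rows 130 192 216 25
right tab rows 368 193 217
right tab rows 372 193 218
right tab rows 378 194 218
row 116 382
0.0075 [[0.5444, 0.1657, 0.0075], [0.4879, -0.1464, 0.0075], [0.6623, -0.0198, 0.0075]]
0.0125 [[0.5457, 0.1631, 0.0125], [0.49, -0.1447, 0.0125], [0.662, -0.0198, 0.0125]]
light [ 259  177   39   50 1903] [277.83079348 201.245402  ]
light [ 195  181   40   50 1846] [215.29469122 205.58071506]
light [482 203  30  41 659] [494.75417299 228.90136571]
light [  0 287  23  35 425] [  7.41882353 306.35058824]
```

View pics/m1.png

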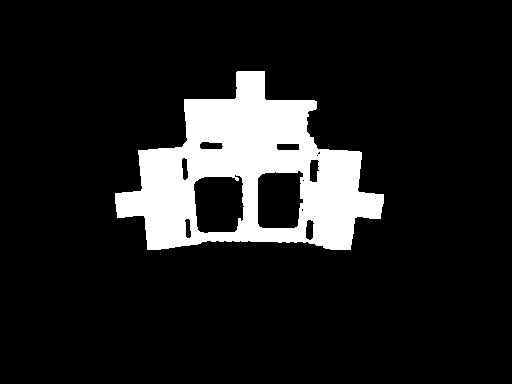

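```bash
python3 - <<'E'
from h import *
i=cv2.imread("pics/scene0.png")[135:215,225:315]
cv2.imwrite("pics/s_zoom.png",cv2.resize(i,None,fx=7,fy=7,interpolation=cv2.INTER_CUBIC))
i=cv2.imread("pics/w1.png")
cv2.imwrite("pics/w_zoom.png",cv2.resize(i[60:280,105:395],None,fx=2.7,fy=2.7,interpolation=cv2.INTER_CUBIC))
E
```

```text
(no output)
```

View pics/s_zoom.png

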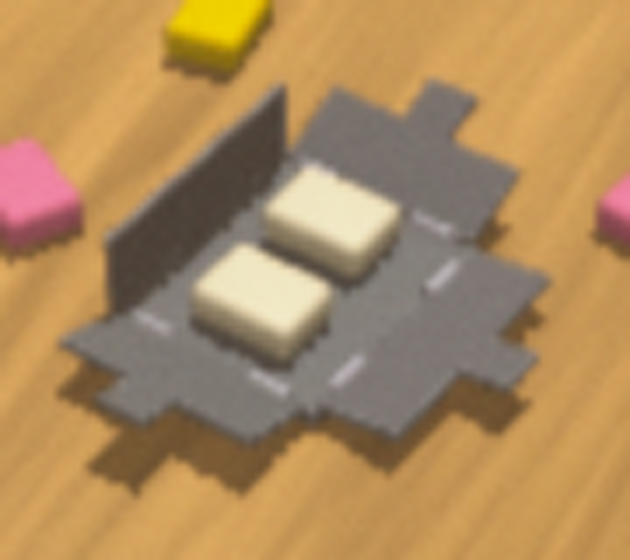

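View pics/w_zoom.png

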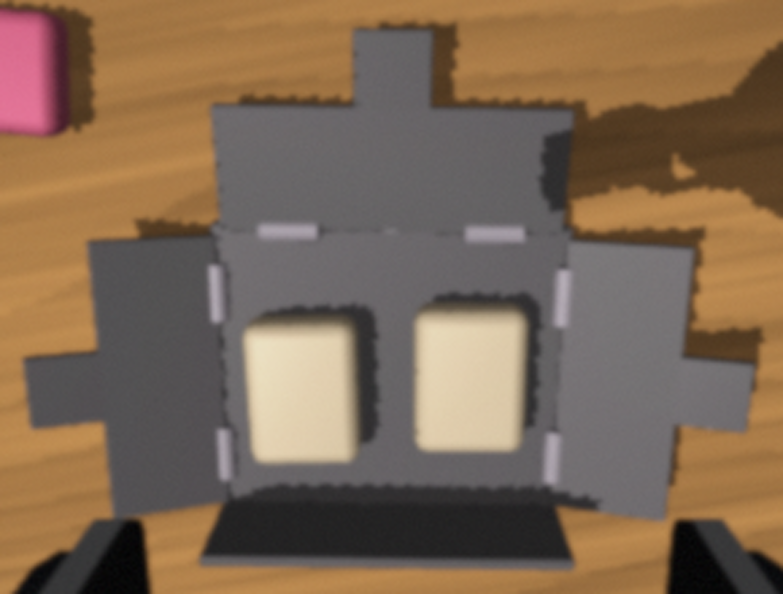

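```bash
python3 - <<'E'
from h import *
d=np.load("w1.npz"); w=(d["im"],d["K"],d["R"],d["t"])
s=cam("scene"); t=cam("top")
W=dict(far=(252,70.5),left=(114.5,204.5),right=(383.5,206))
S=dict(far=(300.0,188.1),left=(289.7,148),right=(242.1,193.7))
for k in W:
    X=tri(w,W[k],s,S[k]); print(k,X.round(4),"resid",(proj(w,X)-W[k]).round(1),(proj(s,X)-S[k]).round(1))
# floor hinge points (z=.010) from wrist zoom
z=lambda p:(np.array(p)/2.7+[105,60])
P=dict(farhingeL=(262,231),farhingeR=(522,234),lh1=(216,292),lh2=(226,455),rh1=(562,298),rh2=(552,460))
for k in P: print(k,cast(w,z(P[k]),0.0115).round(4)[0])
for k,p in dict(sa=[(247,318),(350,316),(256,463),(356,462)],sb=[(416,308),(526,310),(416,450),(520,450)]).items():
    q=cast(w,[z(a) for a in p],0.031); print(k,q.round(4).tolist(),q.mean(0))
E
```

```text
far [ 0.6633 -0.0189  0.026 ] resid [[-1.3 -2.1]] [[-0.7  0. ]]
left [0.5531 0.1503 0.0381] resid [[-0.3 -0.5]] [[-0.2 -0. ]]
right [ 0.5012 -0.1361  0.0367] resid [[-0.3 -0.9]] [[-0.3 -0.2]]
farhingeL [0.595  0.0481 0.0115]
farhingeR [ 0.5755 -0.0564  0.0115]
lh1 [0.5735 0.0726 0.0115]
lh2 [0.501  0.0855 0.0115]
rh1 [ 0.5461 -0.0693  0.0115]
rh2 [ 0.4738 -0.056   0.0115]
sa [[0.5646, 0.058, 0.031], [0.5584, 0.0174, 0.031], [0.5028, 0.0683, 0.031], [0.4961, 0.0269, 0.031]] [0.53047494 0.04265304 0.031     ]
sb [[0.5571, -0.009, 0.031], [0.5488, -0.0519, 0.031], [0.4971, 0.0013, 0.031], [0.4896, -0.0415, 0.031]] [ 0.52312899 -0.02528456  0.031     ]
```

```bash
cat > arc.py <<'E'
import numpy as np,sys
a,b,n=float(sys.argv[1]),float(sys.argv[2]),int(sys.argv[3])
th=np.linspace(a,b,n+1); p=np.c_[74*np.cos(th),74*np.sin(th)]
print(np.diff(p,axis=0).round(1).tolist())
E
python3 arc.py 0.15 1.6 20; python3 arc.py 0.36 1.6 18
python3 - <<'E'
from h import *
rel([.6562,-.0169,.021],-10.3)
E
```

```text
[[-1.0, 5.3], [-1.4, 5.2], [-1.7, 5.1], [-2.1, 4.9], [-2.5, 4.8], [-2.8, 4.6], [-3.1, 4.4], [-3.4, 4.1], [-3.7, 3.9], [-4.0, 3.6], [-4.2, 3.3], [-4.5, 3.0], [-4.7, 2.6], [-4.8, 2.3], [-5.0, 1.9], [-5.1, 1.6], [-5.2, 1.2], [-5.3, 0.8], [-5.3, 0.4], [-5.4, 0.0]]
[[-2.0, 4.7], [-2.3, 4.6], [-2.6, 4.4], [-2.9, 4.2], [-3.2, 4.0], [-3.4, 3.8], [-3.7, 3.5], [-3.9, 3.3], [-4.1, 3.0], [-4.3, 2.7], [-4.5, 2.4], [-4.7, 2.1], [-4.8, 1.7], [-4.9, 1.4], [-5.0, 1.1], [-5.0, 0.7], [-5.1, 0.4], [-5.1, 0.0]]
t 2.45 tcp [566.7  -5.8 248.3] yaw -9.43 F [ 0.6 -0.2  0.9] T [0.01 0.02 0.03] open 0.999 qz,w [0. 0.]
roll needed rad 0.015
tool shift [ 90.1  -3.7 227.3]
shift in target yaw [ 90.1  -5.  227.3]
```

```bash
python3 -m creep '[{"linear":[30,-1.5,25],"roll":0.015,"hand":0},{"linear":[30,-1.5,30],"roll":0,"hand":0},{"linear":[30,-1.5,35],"roll":0,"hand":0},{"linear":[0,0,45],"roll":0,"hand":0},{"linear":[0,0,47],"roll":0,"hand":0},{"linear":[0,0,45],"roll":0,"hand":0},{"linear":[0,0,0],"roll":0,"hand":0},{"linear":[0,0,0],"roll":0,"hand":160},{"linear":[0,0,0],"roll":0,"hand":255},{"linear":[0,0,0],"roll":0,"hand":255}]' 40
python3 - <<'E'
from h import *
st()
c=cam("wrist"); cv2.imwrite("pics/w2.png",c[0][:,:,::-1])
E
```

```text
time: 3.45
eef_pos: [0.6583, -0.0172, 0.0246]
orientation: [0.996, -0.091, 0.003, -0.0]
ft_force: [-0.4, 0.4, 0.4]
opening: 0.515
t 3.45 tcp [658.3 -17.2  24.6] yaw -10.43 F [-0.4  0.4  0.4] T [ 0.02  0.03 -0.08] open 0.515 qz,w [ 0.0028 -0.0003]
```

View pics/w2.png

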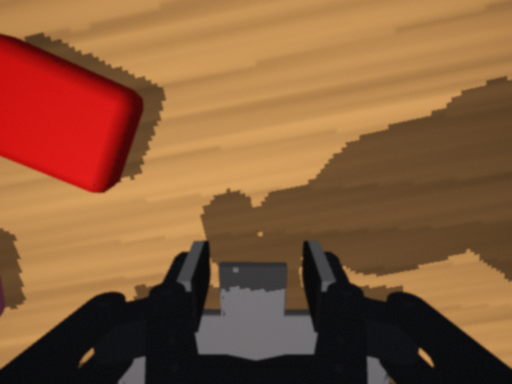

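```bash
python3 -m creep '[{"linear":[0,0,0],"roll":0,"hand":255},{"linear":[0,0,0],"roll":0,"hand":255},{"linear":[0,0,0],"roll":0,"hand":255},{"linear":[-1,0,-5.3],"roll":0,"hand":255},{"linear":[-1.4,0,-5.2],"roll":0,"hand":255},{"linear":[-1.7,0,-5.1],"roll":0,"hand":255},{"linear":[-2.1,0,-4.9],"roll":0,"hand":255},{"linear":[-2.5,0,-4.8],"roll":0,"hand":255},{"linear":[-2.8,0,-4.6],"roll":0,"hand":255},{"linear":[-3.1,0,-4.4],"roll":0,"hand":255}]' 40
python3 - <<'E'
from h import *
st()
c=cam("wrist"); cv2.imwrite("pics/w3.png",c[0][:,:,::-1])
E
```

```text
time: 4.5
eef_pos: [0.6419, -0.0128, 0.0551]
orientation: [0.996, -0.091, 0.0, -0.001]
ft_force: [4.5, 5.1, -7.2]
opening: 0.336
t 4.50 tcp [641.9 -12.8  55.1] yaw -10.39 F [ 4.5  5.1 -7.2] T [ 1.04 -1.05 -0.02] open 0.336 qz,w [ 0.0004 -0.0012]
```

View pics/w3.png

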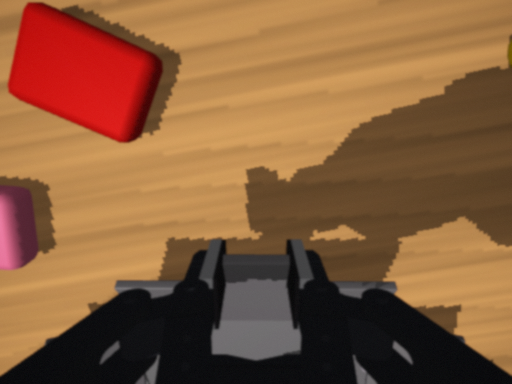

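Gripped (opening 0.336 ≈ 29 mm), and the wall is following the arc with about 10 N. I'll carry on along the arc.

```bash
python3 -m creep '[{"linear":[-3.4,0,-4.1],"roll":0,"hand":255},{"linear":[-3.7,0,-3.9],"roll":0,"hand":255},{"linear":[-4,0,-3.6],"roll":0,"hand":255},{"linear":[-4.2,0,-3.3],"roll":0,"hand":255},{"linear":[-4.5,0,-3],"roll":0,"hand":255},{"linear":[-4.7,0,-2.6],"roll":0,"hand":255},{"linear":[-4.8,0,-2.3],"roll":0,"hand":255},{"linear":[-5,0,-1.9],"roll":0,"hand":255},{"linear":[-5.1,0,-1.6],"roll":0,"hand":255},{"linear":[-5.2,0,-1.2],"roll":0,"hand":255}]'
python3 - <<'E'
from h import *
rel(np.r_[.5236,.0082,.082]+.0625*np.array([.9839,-.1788,0]),-10.3)
c=cam("wrist"); cv2.imwrite("pics/w4.png",c[0][:,:,::-1])
E
```

```text
time: 5.55
eef_pos: [0.5981, -0.0048, 0.0824]
orientation: [0.996, -0.09, 0.0, -0.001]
ft_force: [3.2, 4.4, -6.3]
opening: 0.334
t 5.55 tcp [598.1  -4.8  82.4] yaw -10.36 F [ 3.2  4.4 -6.3] T [ 1.06 -1.06  0.04] open 0.334 qz,w [ 0.0005 -0.0012]
roll needed rad -0.001
tool shift [-13.1   0.6   0.4]
shift in target yaw [-13.1   0.6   0.4]
```

View pics/w4.png

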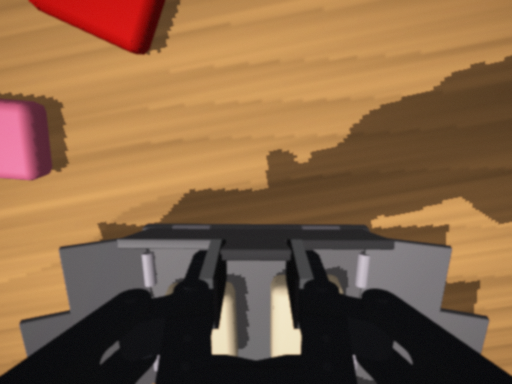

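```bash
python3 -m creep '[{"linear":[-4,0,-0.6],"roll":0,"hand":255},{"linear":[-4,0,-0.4],"roll":0,"hand":255},{"linear":[-4,0,0],"roll":0,"hand":255},{"linear":[-3,0,0],"roll":0,"hand":255},{"linear":[-2,0,0],"roll":0,"hand":255},{"linear":[-1,0,0],"roll":0,"hand":255},{"linear":[-1,0,0],"roll":0,"hand":255},{"linear":[0,0,0],"roll":0,"hand":255},{"linear":[0,0,0],"roll":0,"hand":255},{"linear":[0,0,0],"roll":0,"hand":255}]'
python3 - <<'E'
from h import *
rel(np.r_[.5236,.0082,.082]+.0625*np.array([.9839,-.1788,0]),-10.3)
c=cam("wrist"); cv2.imwrite("pics/w5.png",c[0][:,:,::-1])
E
```

```text
time: 6.6
eef_pos: [0.581, -0.0016, 0.0845]
orientation: [0.996, -0.091, 0.002, -0.001]
ft_force: [5.1, 4.2, -2.6]
opening: 0.33
t 6.60 tcp [581.   -1.6  84.5] yaw -10.40 F [ 5.1  4.2 -2.6] T [ 1.01 -1.22 -0.03] open 0.330 qz,w [ 0.0021 -0.0013]
roll needed rad -0.002
tool shift [4.2 0.7 2.5]
shift in target yaw [4.2 0.7 2.5]
```

View pics/w5.png

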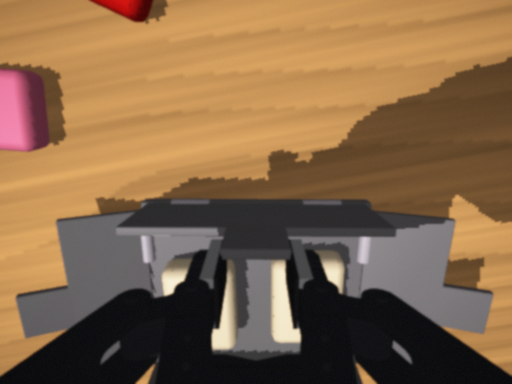

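```bash
python3 -m creep '[{"linear":[-1,0,0],"roll":0,"hand":255},{"linear":[-1,0,0],"roll":0,"hand":255},{"linear":[-1,0,0],"roll":0,"hand":255},{"linear":[-1,0,0],"roll":0,"hand":255},{"linear":[-1,0,0],"roll":0,"hand":255},{"linear":[0,0,0],"roll":0,"hand":255},{"linear":[0,0,0],"roll":0,"hand":200},{"linear":[0,0,0],"roll":0,"hand":100},{"linear":[0,0,0],"roll":0,"hand":0},{"linear":[0,0,0],"roll":0,"hand":0}]'
python3 - <<'E'
from h import *
rel(np.r_[.5236,.0082,.082]+.0625*np.array([.9839,-.1788,0]),-10.3)
c=cam("wrist"); cv2.imwrite("pics/w6.png",c[0][:,:,::-1])
E
```

```text
time: 7.65
eef_pos: [0.5736, -0.0034, 0.0838]
orientation: [0.996, -0.092, -0.001, 0.001]
ft_force: [-0.5, -0.1, -0.4]
opening: 0.825
t 7.65 tcp [573.6  -3.4  83.8] yaw -10.50 F [-0.5 -0.1 -0.4] T [-0.02  0.02  0.01] open 0.825 qz,w [-0.0008  0.0007]
roll needed rad -0.004
tool shift [11.3 -2.5  1.8]
shift in target yaw [11.3 -2.4  1.8]
```

View pics/w6.png

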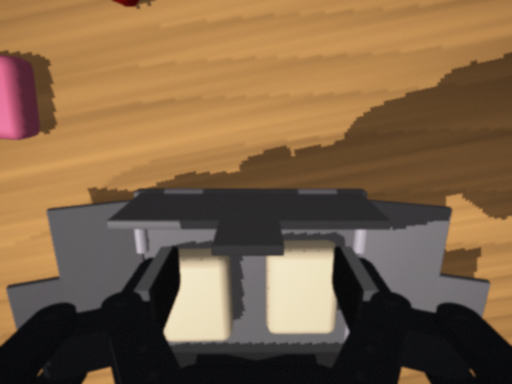

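```bash
cat >> h.py <<'E'
TC=np.array([.5236,.0082]); TY=np.radians(-10.3)
def totray(X):
    X=np.atleast_2d(X); e=np.array([[np.cos(TY),np.sin(TY)],[-np.sin(TY),np.cos(TY)]])
    return np.c_[(X[:,:2]-TC)@e.T,X[:,2]]*1000
def fromtray(x,y,z):
    e=np.array([[np.cos(TY),np.sin(TY)],[-np.sin(TY),np.cos(TY)]])
    return np.r_[TC+np.array([x,y])/1000@e, z/1000]
E
python3 - <<'E'
from h import *
c=cam("wrist")
print(totray(cast(c,[(213,253),(281,253)],.088)).round(1))
print(totray(cast(c,[(112,227),(388,227)],.060)).round(1))
print(totray(cast(c,[(137,189),(366,189)],.010)).round(1))
print(proj(c,[fromtray(65,y,z) for y,z in((15,88),(-15,88),(70,60),(-70,60),(70,10),(-70,10))]).round(1))
E
```

```text
[[ 63.7  14.   88. ]
 [ 63.6 -13.8  88. ]]
[[ 63.6  67.   60. ]
 [ 62.9 -68.5  60. ]]
[[ 68.3  71.4  10. ]
 [ 67.5 -73.4  10. ]]
[[210.5 250.2]
 [284.  249.8]
 [105.5 224.3]
 [391.5 223. ]
 [139.7 193.9]
 [360.3 192.9]]
```

```bash
python3 -m creep '[{"linear":[0,0,-40],"roll":0,"hand":0},{"linear":[0,0,-30],"roll":0,"hand":0},{"linear":[-10,-28,0],"roll":0,"hand":0},{"linear":[-10,-28,0],"roll":0,"hand":0},{"linear":[-10,-28,0],"roll":0,"hand":0},{"linear":[-10,-28,0],"roll":0,"hand":0},{"linear":[-10,-28,0],"roll":-0.143,"hand":0},{"linear":[0,0,0],"roll":-0.143,"hand":0},{"linear":[0,0,0],"roll":-0.143,"hand":0},{"linear":[0,0,0],"roll":-0.143,"hand":0}]'
python3 -m creep '[{"linear":[0,0,0],"roll":-0.143,"hand":0},{"linear":[0,0,0],"roll":-0.143,"hand":0},{"linear":[0,0,0],"roll":-0.143,"hand":0},{"linear":[0,0,0],"roll":-0.143,"hand":0},{"linear":[0,0,0],"roll":-0.143,"hand":0},{"linear":[0,0,0],"roll":-0.143,"hand":0},{"linear":[0,0,0],"roll":-0.143,"hand":0},{"linear":[0,0,0],"roll":0,"hand":0},{"linear":[0,0,0],"roll":0,"hand":0},{"linear":[0,0,0],"roll":0,"hand":0}]'
python3 - <<'E'
from h import *
c=cam("wrist"); cv2.imwrite("pics/w7.png",c[0][:,:,::-1])
rel(fromtray(2,141.7,33),79.7)
print(telemetry.state()["qpos"])
E
```

```text
time: 8.75
eef_pos: [0.5502, 0.1444, 0.154]
orientation: [0.98, 0.197, -0.0, 0.0]
ft_force: [0.6, -0.3, -0.2]
opening: 0.994
time: 9.75
eef_pos: [0.5505, 0.1443, 0.1541]
orientation: [0.768, 0.64, -0.0, 0.0]
ft_force: [0.4, -0.4, 0.1]
opening: 0.998
t 9.80 tcp [550.5 144.4 154.1] yaw 79.60 F [ 0.3 -0.5  0.1] T [ 0.    0.02 -0.03] open 1.005 qz,w [-0.0001  0.0002]
roll needed rad -0.002
tool shift [ 2.900e+00 -1.000e-01  1.211e+02]
shift in target yaw [ 2.900e+00 -1.000e-01  1.211e+02]
[ 0.15708844  0.47803536 -0.64138918  1.85790348  0.35351357  0.92125022
 -0.82957423]
```

View pics/w7.png

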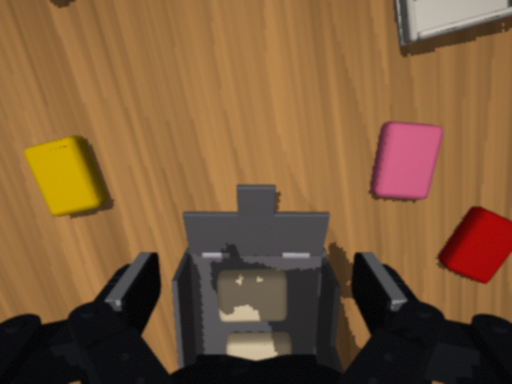

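```bash
python3 -m creep '[{"linear":[3,0,40],"roll":0,"hand":0},{"linear":[0,0,41],"roll":0,"hand":0},{"linear":[0,0,40],"roll":0,"hand":0},{"linear":[0,0,0],"roll":0,"hand":60},{"linear":[0,0,0],"roll":0,"hand":255},{"linear":[0,0,0],"roll":0,"hand":255},{"linear":[0,0,0],"roll":0,"hand":255},{"linear":[0,0,0],"roll":0,"hand":255},{"linear":[0,0,0],"roll":0,"hand":255},{"linear":[0,0,0],"roll":0,"hand":255}]' 40
python3 - <<'E'
from h import *
c=cam("wrist"); cv2.imwrite("pics/w8.png",c[0][:,:,::-1])
rel(fromtray(2,141.7,33),79.7)
E
```

```text
time: 10.8
eef_pos: [0.5515, 0.149, 0.0342]
orientation: [0.768, 0.641, 0.001, -0.0]
ft_force: [-0.9, 4.9, 3.5]
opening: 0.335
t 10.85 tcp [551.5 149.1  34.1] yaw 79.73 F [-2.   5.4  3.2] T [ 0.89  0.39 -0.04] open 0.337 qz,w [ 0.0015 -0.0002]
roll needed rad 0.001
tool shift [-1.9 -0.2  1.1]
shift in target yaw [-1.9 -0.2  1.1]
```

View pics/w8.png

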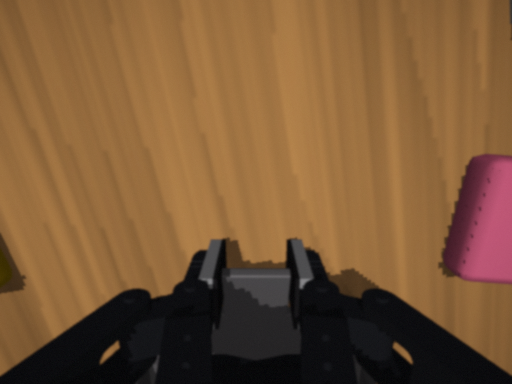

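```bash
python3 -m creep '[{"linear":[-2,0,-4.7],"roll":0,"hand":255},{"linear":[-2.3,0,-4.6],"roll":0,"hand":255},{"linear":[-2.6,0,-4.4],"roll":0,"hand":255},{"linear":[-2.9,0,-4.2],"roll":0,"hand":255},{"linear":[-3.2,0,-4],"roll":0,"hand":255},{"linear":[-3.4,0,-3.8],"roll":0,"hand":255},{"linear":[-3.7,0,-3.5],"roll":0,"hand":255},{"linear":[-3.9,0,-3.3],"roll":0,"hand":255},{"linear":[-4.1,0,-3],"roll":0,"hand":255},{"linear":[-4.3,0,-2.7],"roll":0,"hand":255}]'
python3 - <<'E'
from h import *
rel(fromtray(2,72.5,84),79.7)
E
```

```text
time: 11.85
eef_pos: [0.5449, 0.1147, 0.0711]
orientation: [0.768, 0.641, -0.0, 0.0]
ft_force: [0.0, 2.6, -8.2]
opening: 0.339
t 11.85 tcp [544.9 114.7  71.1] yaw 79.66 F [ 0.   2.6 -8.2] T [ 1.23 -0.24  0.03] open 0.339 qz,w [-0.0005  0.    ]
roll needed rad -0.001
tool shift [-36.1   0.1 -12.9]
shift in target yaw [-36.1   0.  -12.9]
```

```bash
python3 -m creep '[{"linear":[-4.5,0,-2.4],"roll":0,"hand":255},{"linear":[-4.7,0,-2.1],"roll":0,"hand":255},{"linear":[-4.8,0,-1.7],"roll":0,"hand":255},{"linear":[-4.9,0,-1.4],"roll":0,"hand":255},{"linear":[-5,0,-1.1],"roll":0,"hand":255},{"linear":[-5,0,-0.7],"roll":0,"hand":255},{"linear":[-5,0,-0.4],"roll":0,"hand":255},{"linear":[-5,0,0],"roll":0,"hand":255},{"linear":[-4,0,0],"roll":0,"hand":255},{"linear":[-3,0,0],"roll":0,"hand":255}]'
python3 - <<'E'
from h import *
rel(fromtray(2,72.5,84),79.7)
c=cam("wrist"); cv2.imwrite("pics/w9.png",c[0][:,:,::-1])
E
```

```text
time: 12.85
eef_pos: [0.5371, 0.072, 0.0816]
orientation: [0.768, 0.641, 0.001, -0.001]
ft_force: [0.1, 12.1, -8.1]
opening: 0.334
t 12.85 tcp [537.1  72.   81.6] yaw 79.71 F [ 0.1 12.1 -8.1] T [ 2.6  -0.08 -0.14] open 0.334 qz,w [ 0.0013 -0.0008]
roll needed rad 0.0
tool shift [ 7.3  0.2 -2.4]
shift in target yaw [ 7.3  0.2 -2.4]
```

View pics/w9.png

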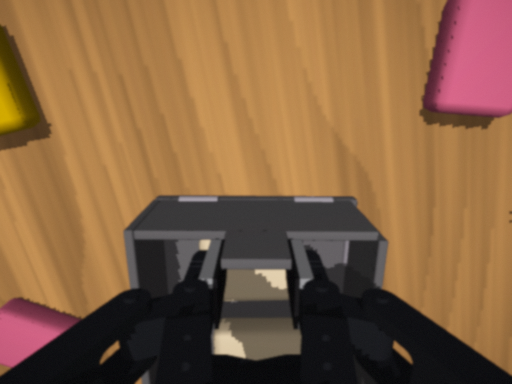

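```bash
python3 -m creep '[{"linear":[-2,0,0],"roll":0,"hand":255},{"linear":[-2,0,0],"roll":0,"hand":255},{"linear":[0,0,0],"roll":0,"hand":255},{"linear":[0,0,0],"roll":0,"hand":100},{"linear":[0,0,0],"roll":0,"hand":0},{"linear":[0,0,0],"roll":0,"hand":0},{"linear":[0,0,-35],"roll":0,"hand":0},{"linear":[0,0,-35],"roll":0,"hand":0},{"linear":[-20,0,0],"roll":0,"hand":0},{"linear":[-40,0,0],"roll":0,"hand":0}]'
python3 - <<'E'
from h import *
rel(fromtray(2,-142,33),79.7)
c=cam("wrist"); cv2.imwrite("pics/w10.png",c[0][:,:,::-1])
E
```

```text
time: 13.9
eef_pos: [0.5269, 0.0091, 0.1534]
orientation: [0.766, 0.643, 0.002, 0.001]
ft_force: [0.4, -0.3, -0.4]
opening: 0.998
t 13.90 tcp [526.9   9.1 153.4] yaw 79.97 F [ 0.4 -0.3 -0.4] T [-0.12 -0.    0.02] open 0.998 qz,w [0.002  0.0014]
roll needed rad 0.005
tool shift [-143.5   -1.8  120.4]
shift in target yaw [-143.5   -1.1  120.4]
```

View pics/w10.png

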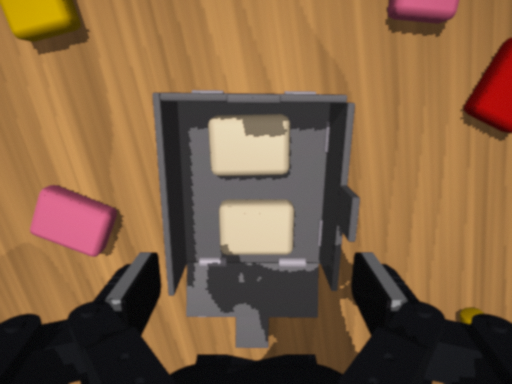

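```bash
python3 -m creep '[{"linear":[-40,-1,0],"roll":0,"hand":0},{"linear":[-40,0,0],"roll":0,"hand":0},{"linear":[-40,0,0],"roll":0,"hand":0},{"linear":[-23,0,25],"roll":0,"hand":0},{"linear":[0,0,48],"roll":0,"hand":0},{"linear":[0,0,47],"roll":0,"hand":0},{"linear":[0,0,0],"roll":0,"hand":60},{"linear":[0,0,0],"roll":0,"hand":255},{"linear":[0,0,0],"roll":0,"hand":255},{"linear":[0,0,0],"roll":0,"hand":255}]' 40
python3 - <<'E'
from h import *
rel(fromtray(2,-142,33),79.7)
c=cam("wrist"); cv2.imwrite("pics/w11.png",c[0][:,:,::-1])
E
```

```text
time: 14.95
eef_pos: [0.4986, -0.1333, 0.0331]
orientation: [0.768, 0.641, -0.001, 0.001]
ft_force: [-5.0, -1.4, -1.2]
opening: 0.334
t 14.95 tcp [ 498.6 -133.3   33.1] yaw 79.68 F [-5.  -1.4 -1.2] T [-0.4   0.15 -0.18] open 0.334 qz,w [-0.0009  0.0005]
roll needed rad -0.0
tool shift [1.7 1.3 0.1]
shift in target yaw [1.7 1.3 0.1]
```

View pics/w11.png

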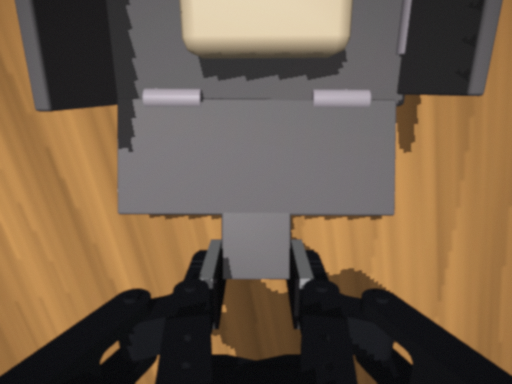

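```bash
python3 -m creep '[{"linear":[2,0,-4.7],"roll":0,"hand":255},{"linear":[2.3,0,-4.6],"roll":0,"hand":255},{"linear":[2.6,0,-4.4],"roll":0,"hand":255},{"linear":[2.9,0,-4.2],"roll":0,"hand":255},{"linear":[3.2,0,-4],"roll":0,"hand":255},{"linear":[3.4,0,-3.8],"roll":0,"hand":255},{"linear":[3.7,0,-3.5],"roll":0,"hand":255},{"linear":[3.9,0,-3.3],"roll":0,"hand":255},{"linear":[4.1,0,-3],"roll":0,"hand":255},{"linear":[4.3,0,-2.7],"roll":0,"hand":255}]'
python3 -m creep '[{"linear":[4.5,0,-2.4],"roll":0,"hand":255},{"linear":[4.7,0,-2.1],"roll":0,"hand":255},{"linear":[4.8,0,-1.7],"roll":0,"hand":255},{"linear":[4.9,0,-1.4],"roll":0,"hand":255},{"linear":[5,0,-1.1],"roll":0,"hand":255},{"linear":[5,0,-0.7],"roll":0,"hand":255},{"linear":[5,0,-0.4],"roll":0,"hand":255},{"linear":[5,0,0],"roll":0,"hand":255},{"linear":[4,0,0],"roll":0,"hand":255},{"linear":[3,0,0],"roll":0,"hand":255}]'
python3 - <<'E'
from h import *
rel(fromtray(2,-72.5,84),79.7)
c=cam("wrist"); cv2.imwrite("pics/w12.png",c[0][:,:,::-1])
E
```

```text
time: 16.0
eef_pos: [0.5044, -0.1022, 0.0696]
orientation: [0.768, 0.64, -0.001, 0.0]
ft_force: [-1.9, -4.8, -2.4]
opening: 0.335
time: 17.0
eef_pos: [0.5129, -0.0562, 0.0803]
orientation: [0.768, 0.641, -0.001, 0.001]
ft_force: [-4.6, -3.2, 6.4]
opening: 0.321
t 17.00 tcp [512.9 -56.2  80.3] yaw 79.72 F [-4.6 -3.2  6.4] T [-1.18  1.05  0.14] open 0.321 qz,w [-0.0007  0.0007]
roll needed rad 0.0
tool shift [-7.2  1.  -3.7]
shift in target yaw [-7.2  1.  -3.7]
```

View pics/w12.png

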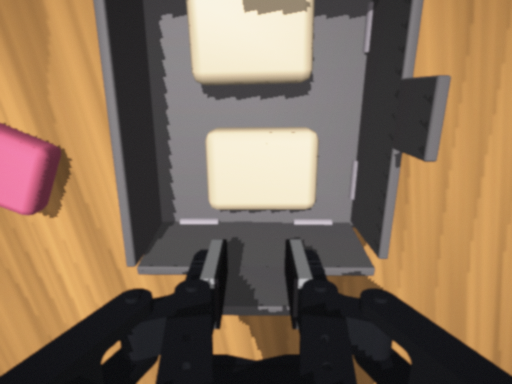

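```bash
python3 -m creep '[{"linear":[2,0,0],"roll":0,"hand":255},{"linear":[2,0,0],"roll":0,"hand":255},{"linear":[0,0,0],"roll":0,"hand":255},{"linear":[0,0,0],"roll":0,"hand":100},{"linear":[0,0,0],"roll":0,"hand":0},{"linear":[0,0,0],"roll":0,"hand":0},{"linear":[0,0,-35],"roll":0,"hand":0},{"linear":[0,0,-35],"roll":0,"hand":0},{"linear":[0,0,-45],"roll":0,"hand":0},{"linear":[0,0,0],"roll":0,"hand":0}]'
python3 - <<'E'
from h import *
st()
c=cam("wrist"); cv2.imwrite("pics/w13.png",c[0][:,:,::-1])
P=[fromtray(x,-70,z) for x,z in((60,60),(-60,60),(17,88),(-13,88),(60,10),(-60,10))]+[fromtray(x,70,z) for x,z in((60,60),(-60,60),(17,88),(-13,88))]+[fromtray(60,y,z) for y,z in((70,60),(-70,60),(15,88),(-15,88))]
p=proj(c,P); print(p.round(1).tolist())
im=c[0][:,:,::-1].copy()
im=cv2.resize(im,None,fx=1.5,fy=1.5)
for a in p: cv2.circle(im,tuple(int(v) for v in (a*1.5).round()),3,(0,255,0),1)
cv2.imwrite("pics/w13o.png",im)
E
```

```text
time: 18.05
eef_pos: [0.518, -0.051, 0.1999]
orientation: [0.768, 0.641, 0.005, 0.004]
ft_force: [0.7, 0.7, -0.0]
opening: 0.999
t 18.05 tcp [518.  -51.  199.9] yaw 79.72 F [ 0.7  0.7 -0. ] T [-0.04 -0.08 -0.  ] open 0.999 qz,w [0.0046 0.0043]
[[318.7, 196.6], [177.1, 197.3], [269.9, 208.0], [230.8, 208.2], [308.8, 181.3], [188.0, 181.8], [329.5, 12.5], [163.2, 12.1], [272.6, 2.3], [225.7, 2.1], [329.5, 12.5], [318.7, 196.6], [333.5, 92.0], [330.6, 135.7]]
```

View pics/w13o.png

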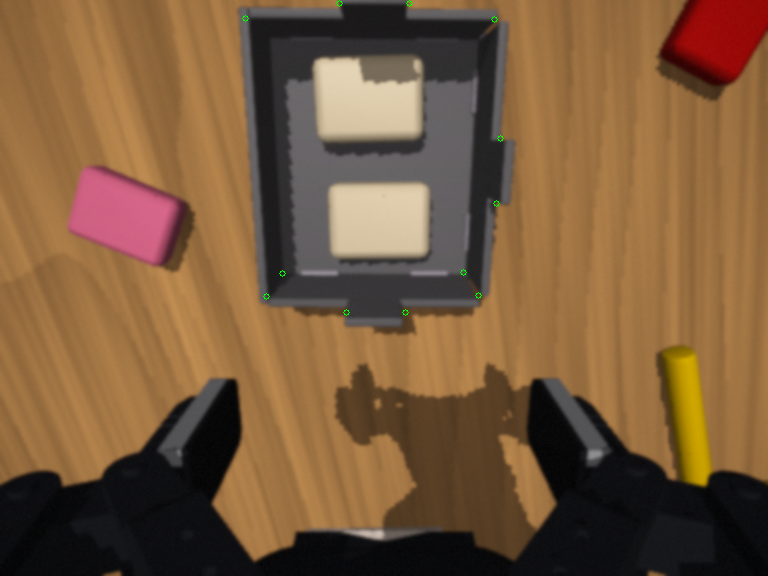

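```bash
python3 - <<'E'
from h import *
cam("top");st()
c=cam("wrist")
P=[fromtray(x,-70,z) for x,z in((60,60),(-60,60),(17,88),(-13,88),(60,10),(-60,10))]+[fromtray(x,70,z) for x,z in((60,60),(-60,60),(17,88),(-13,88))]+[fromtray(60,y,z) for y,z in((70,60),(-70,60),(15,88),(-15,88))]
p=proj(c,P); print(p.round(1).tolist())
im=c[0][:250,130:380,::-1].copy()
im=cv2.resize(im,None,fx=2.4,fy=2.4,interpolation=cv2.INTER_CUBIC)
for a in p: cv2.circle(im,tuple(int(v) for v in ((a-[130,0]+.5)*2.4-.5).round()),3,(0,255,0),1)
cv2.imwrite("pics/w14o.png",im)
E
```

```text
t 18.15 tcp [514.5 -51.8 195.2] yaw 79.70 F [-0.4  0.9 -0.2] T [-0.01  0.05  0.02] open 1.002 qz,w [0.0011 0.0012]
[[325.4, 196.7], [181.4, 197.0], [276.0, 208.2], [236.0, 208.3], [314.9, 181.0], [192.2, 181.3], [337.7, 8.2], [167.8, 8.2], [279.8, -2.6], [231.8, -2.6], [337.7, 8.2], [325.4, 196.7], [341.8, 89.6], [338.5, 134.4]]
```

View pics/w14o.png

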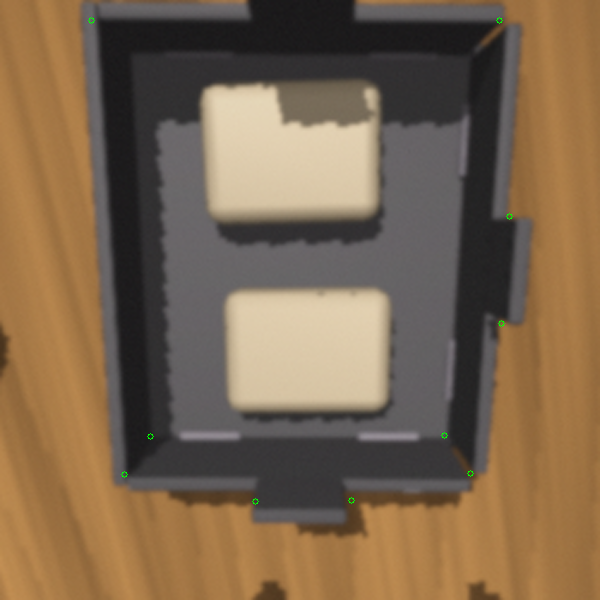

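```bash
python3 - <<'E'
from h import *
rel(fromtray(2.3,-100,72),79.7)
E
```

```text
t 18.20 tcp [513.6 -51.9 193.9] yaw 79.70 F [-0.8 -0.6  0.3] T [-0.01  0.01  0.04] open 0.999 qz,w [0.0001 0.0001]
roll needed rad -0.0
tool shift [-39.1   1.4 121.9]
shift in target yaw [-39.1   1.4 121.9]
```

```bash
python3 -m creep '[{"linear":[-39,0,10],"roll":0,"hand":255},{"linear":[0,0,30],"roll":0,"hand":255},{"linear":[0,0,40],"roll":0,"hand":255},{"linear":[0,0,42],"roll":0,"hand":255},{"linear":[3,0,0],"roll":0,"hand":255},{"linear":[3,0,0],"roll":0,"hand":255},{"linear":[2,0,0],"roll":0,"hand":255},{"linear":[2,0,0],"roll":0,"hand":255},{"linear":[2,0,0],"roll":0,"hand":255},{"linear":[0,0,0],"roll":0,"hand":255}]'
python3 - <<'E'
from h import *
s,_=st(); print(totray(s["eef_pos"]))
E
```

```text
time: 19.2
eef_pos: [0.5095, -0.0785, 0.0732]
orientation: [0.768, 0.641, 0.001, 0.001]
ft_force: [0.4, -1.1, -0.6]
opening: -0.003
t 19.20 tcp [509.5 -78.5  73.2] yaw 79.70 F [ 0.4 -1.1 -0.6] T [-0.   -0.    0.02] open -0.003 qz,w [0.0006 0.0009]
[[  1.65541918 -87.78885098  73.19554262]]
```

```bash
python3 -m creep '[{"linear":[1,0,0],"roll":0,"hand":255},{"linear":[1,0,0],"roll":0,"hand":255},{"linear":[1,0,0],"roll":0,"hand":255},{"linear":[1,0,0],"roll":0,"hand":255},{"linear":[1,0,0],"roll":0,"hand":255},{"linear":[1,0,0],"roll":0,"hand":255},{"linear":[1,0,0],"roll":0,"hand":255},{"linear":[1,0,0],"roll":0,"hand":255},{"linear":[0,0,0],"roll":0,"hand":255},{"linear":[0,0,0],"roll":0,"hand":255}]'
python3 - <<'E'
from h import *
s,_=st(); print(totray(s["eef_pos"]))
c=cam("wrist"); cv2.imwrite("pics/w15.png",c[0][:,:,::-1])
E
```

```text
time: 20.2
eef_pos: [0.5096, -0.075, 0.0722]
orientation: [0.769, 0.64, -0.003, 0.001]
ft_force: [-2.7, -9.4, 4.0]
opening: 0.001
t 20.20 tcp [509.6 -75.   72.2] yaw 79.51 F [-2.7 -9.4  4. ] T [-1.94  0.39 -0.03] open 0.001 qz,w [-0.0026  0.0014]
[[  1.12134067 -84.32989109  72.20519634]]
```

View pics/w15.png

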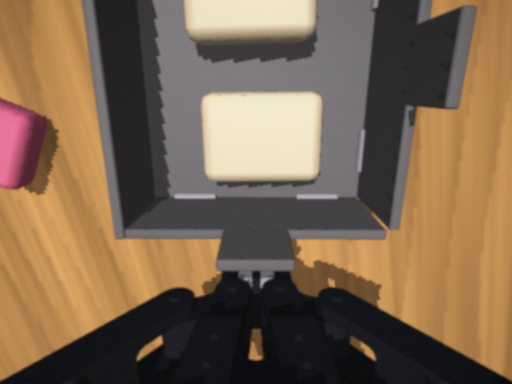

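```bash
python3 -m creep '[{"linear":[2,0,0],"roll":0,"hand":255},{"linear":[2,0,0],"roll":0,"hand":255},{"linear":[2,0,0],"roll":0,"hand":255},{"linear":[1,0,0],"roll":0,"hand":255},{"linear":[1,0,0],"roll":0,"hand":255},{"linear":[0,0,0],"roll":0,"hand":255},{"linear":[0,0,0],"roll":0,"hand":255},{"linear":[0,0,0],"roll":0,"hand":255},{"linear":[0,0,0],"roll":0,"hand":255},{"linear":[0,0,0],"roll":0,"hand":255}]'
python3 - <<'E'
from h import *
s,_=st(); print(totray(s["eef_pos"]))
E
```

```text
time: 21.25
eef_pos: [0.5097, -0.0745, 0.0723]
orientation: [0.77, 0.638, -0.007, 0.004]
ft_force: [-5.0, -24.3, 9.7]
opening: 0.004
t 21.25 tcp [509.7 -74.5  72.3] yaw 79.22 F [ -5.  -24.3   9.7] T [-4.78  0.94  0.03] open 0.004 qz,w [-0.0072  0.0038]
[[  1.05777752 -83.81424664  72.26179665]]
```

```bash
python3 -m creep '[{"linear":[-12,0,0],"roll":0,"hand":255},{"linear":[-15,0,-5],"roll":0,"hand":255},{"linear":[0,35,0],"roll":0,"hand":255},{"linear":[0,40,0],"roll":0,"hand":255},{"linear":[0,28,0],"roll":0,"hand":255},{"linear":[32,0,0],"roll":0,"hand":255},{"linear":[35,0,0],"roll":0,"hand":255},{"linear":[30,0,5],"roll":0,"hand":255},{"linear":[0,-4,0],"roll":0,"hand":255},{"linear":[0,-4,0],"roll":0,"hand":255}]'
python3 - <<'E'
from h import *
s,_=st(); print(totray(s["eef_pos"]))
c=cam("wrist"); cv2.imwrite("pics/w16.png",c[0][:,:,::-1])
E
```

```text
time: 22.25
eef_pos: [0.6173, -0.0094, 0.0717]
orientation: [0.767, 0.642, -0.0, -0.001]
ft_force: [0.1, -0.2, 0.0]
opening: 0.001
t 22.25 tcp [617.3  -9.4  71.7] yaw 79.83 F [ 0.1 -0.2  0. ] T [-0.02 -0.    0.01] open 0.001 qz,w [-0.     -0.0006]
[[95.29223174 -0.59128469 71.68238597]]
```

View pics/w16.png

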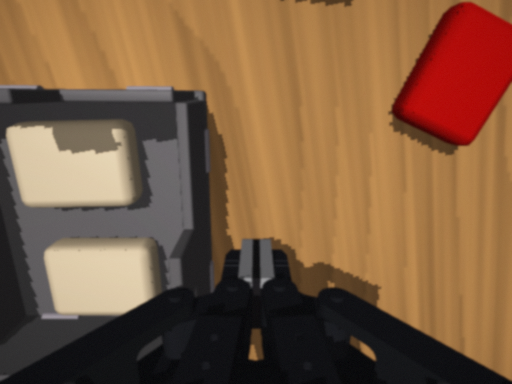

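```bash
python3 -m creep '[{"linear":[0,-3,0],"roll":0,"hand":255},{"linear":[0,-3,0],"roll":0,"hand":255},{"linear":[0,-3,0],"roll":0,"hand":255},{"linear":[0,-2,0],"roll":0,"hand":255},{"linear":[0,-2,0],"roll":0,"hand":255},{"linear":[0,-2,0],"roll":0,"hand":255},{"linear":[0,-2,0],"roll":0,"hand":255},{"linear":[0,-2,0],"roll":0,"hand":255},{"linear":[0,-2,0],"roll":0,"hand":255},{"linear":[0,0,0],"roll":0,"hand":255}]'
python3 - <<'E'
from h import *
s,_=st(); print(totray(s["eef_pos"]))
E
```

```text
time: 23.3
eef_pos: [0.6018, -0.0082, 0.0729]
orientation: [0.768, 0.64, 0.004, 0.003]
ft_force: [11.5, -1.1, -7.1]
opening: 0.001
t 23.30 tcp [601.8  -8.2  72.9] yaw 79.64 F [11.5 -1.1 -7.1] T [-0.32 -2.25 -0.05] open 0.001 qz,w [0.0043 0.0032]
[[79.87665919 -2.15204302 72.85705965]]
```

```bash
python3 -m creep '[{"linear":[0,-2,0],"roll":0,"hand":255},{"linear":[0,-2,0],"roll":0,"hand":255},{"linear":[0,-2,0],"roll":0,"hand":255},{"linear":[0,-1,0],"roll":0,"hand":255},{"linear":[0,0,0],"roll":0,"hand":255},{"linear":[0,0,0],"roll":0,"hand":255},{"linear":[0,0,0],"roll":0,"hand":255},{"linear":[0,0,0],"roll":0,"hand":255},{"linear":[0,0,0],"roll":0,"hand":255},{"linear":[0,0,0],"roll":0,"hand":255}]'
python3 - <<'E'
from h import *
s,_=st(); print(totray(s["eef_pos"]))
E
```

```text
time: 24.3
eef_pos: [0.6013, -0.0082, 0.0738]
orientation: [0.768, 0.64, 0.01, 0.007]
ft_force: [25.9, -4.4, -16.6]
opening: 0.002
t 24.30 tcp [601.3  -8.2  73.8] yaw 79.57 F [ 25.9  -4.4 -16.6] T [-0.75 -5.07 -0.05] open 0.002 qz,w [0.0098 0.007 ]
[[79.34400641 -2.20401764 73.83009975]]
```

```bash
python3 -m creep '[{"linear":[0,14,0],"roll":0,"hand":255},{"linear":[0,10,0],"roll":0,"hand":200},{"linear":[0,0,-45],"roll":0,"hand":0},{"linear":[0,0,-45],"roll":0,"hand":0},{"linear":[0,-10,-45],"roll":0,"hand":0},{"linear":[5,-30,-40],"roll":0,"hand":0},{"linear":[5,-30,0],"roll":0,"hand":0},{"linear":[5,-20,0],"roll":0,"hand":0},{"linear":[0,0,0],"roll":0,"hand":0},{"linear":[0,0,0],"roll":0,"hand":0}]'
python3 - <<'E'
from h import *
s,_=st(); print(totray(s["eef_pos"]))
c=cam("wrist"); np.savez("w17.npz",K=c[1],R=c[2],t=c[3],im=c[0])
cv2.imwrite("pics/w17.png",c[0][:,:,::-1])
im=cv2.resize(c[0][60:320,110:390,::-1],None,fx=2.3,fy=2.3,interpolation=cv2.INTER_CUBIC)
cv2.imwrite("pics/w17o.png",im)
E
```

```text
time: 25.3
eef_pos: [0.528, 0.0204, 0.247]
orientation: [0.768, 0.641, -0.0, 0.0]
ft_force: [0.5, -0.6, 0.5]
opening: 1.0
t 25.30 tcp [528.   20.4 247. ] yaw 79.71 F [ 0.5 -0.6  0.5] T [-0.02 -0.05 -0.05] open 1.000 qz,w [-0.0001  0.0004]
[[  2.14422953  12.81656192 247.03661622]]
```

View pics/w17o.png

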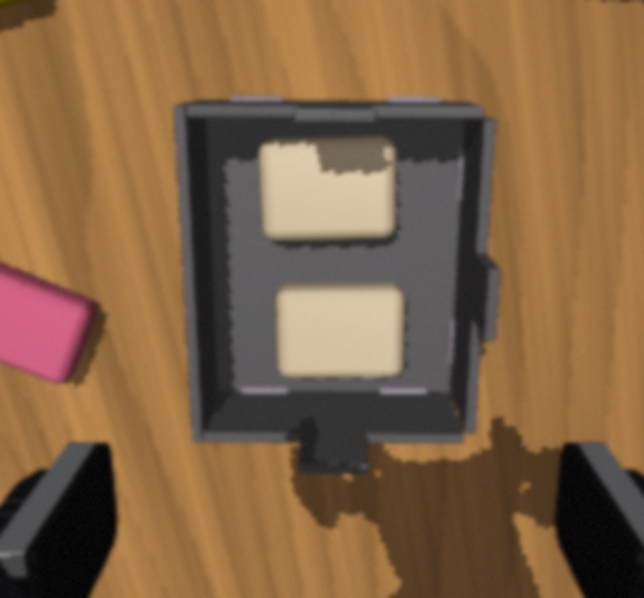

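View pics/w17.png

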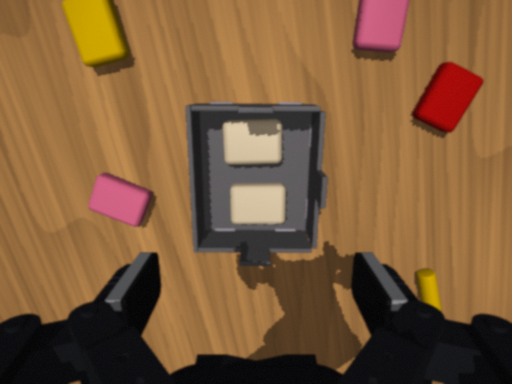

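```bash
python3 - <<'E'
from h import *
d=np.load("w17.npz"); c=(d["im"],d["K"],d["R"],d["t"])
z=lambda p:(np.array(p)+.5)/2.3+[110,60]-.5
for p in [(189,117),(482,117),(204,432),(466,432)]: print("inner60",totray(cast(c,z(p),.060)).round(1))
for p in [(178,104),(197,439)]: print("outer60",totray(cast(c,z(p),.060)).round(1))
for p in [(296,110),(375,110),(300,472),(367,472)]: print("tab88",totray(cast(c,z(p),.088)).round(1))
for p in [(263,391),(403,391)]: print("rhinge clasp",totray(cast(c,z(p),.0115)).round(1))
for p in [(328,189),(340,331)]: print("soap",totray(cast(c,z(p),.031)).round(1))
t=cam("top"); cv2.imwrite("pics/t17.png",cv2.resize(t[0][190:260,260:340,::-1],None,fx=8,fy=8,interpolation=cv2.INTER_CUBIC))
E
```

```text
inner60 [[-56.9  70.3  60. ]]
inner60 [[60.7 70.2 60. ]]
inner60 [[-58.3 -69.2  60. ]]
inner60 [[ 61.3 -69.4  60. ]]
outer60 [[-61.   75.3  60. ]]
outer60 [[-61.6 -72.8  60. ]]
tab88 [[-12.5  74.3  88. ]]
tab88 [[16.2 74.3 88. ]]
tab88 [[-13.3 -73.9  88. ]]
tab88 [[ 15. -74.  88.]]
rhinge clasp [[-35.8 -70.2  11.5]]
rhinge clasp [[ 36.7 -70.3  11.5]]
soap [[-1.5 37.1 31. ]]
soap [[  3.9 -30.6  31. ]]
```

View pics/t17.png

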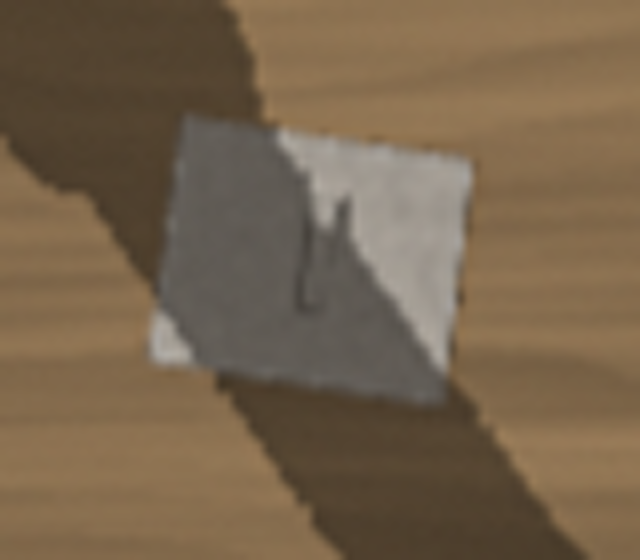

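```bash
sed -i 's/^TC=.*$/TY=np.radians(-10.3); TC=np.array([.5236,.0082])+.0015*np.array([np.cos(TY),np.sin(TY)])+.0005*np.array([-np.sin(TY),np.cos(TY)])/' h.py
python3 -m creep '[{"linear":[-44,5,0],"roll":0,"hand":0},{"linear":[-44,5,0],"roll":0,"hand":0},{"linear":[-44,5,0],"roll":0,"hand":0},{"linear":[-44,5,0],"roll":0,"hand":0},{"linear":[-44,5,0],"roll":0,"hand":0},{"linear":[-44,5,0],"roll":0,"hand":0},{"linear":[-44,4,0],"roll":0,"hand":0},{"linear":[-44,4,0],"roll":0.14,"hand":0},{"linear":[0,0,0],"roll":0.14,"hand":0},{"linear":[0,0,0],"roll":0.14,"hand":0}]'
python3 -m creep '[{"linear":[0,0,0],"roll":0.14,"hand":0},{"linear":[0,0,0],"roll":0.14,"hand":0},{"linear":[0,0,0],"roll":0.14,"hand":0},{"linear":[0,0,0],"roll":0.14,"hand":0},{"linear":[0,0,0],"roll":0.14,"hand":0},{"linear":[0,0,0],"roll":0.14,"hand":0},{"linear":[0,0,0],"roll":0.14,"hand":0},{"linear":[0,0,0],"roll":0.14,"hand":0},{"linear":[0,0,0],"roll":0,"hand":0},{"linear":[0,0,0],"roll":0,"hand":0}]'
python3 - <<'E'
from h import *
st()
c=cam("wrist"); np.savez("w18.npz",K=c[1],R=c[2],t=c[3],im=c[0])
cv2.imwrite("pics/w18.png",c[0][:,:,::-1])
E
```

```text
time: 26.4
eef_pos: [0.5019, -0.3357, 0.2456]
orientation: [0.887, 0.462, -0.0, -0.001]
ft_force: [-0.3, 1.2, -0.7]
opening: 1.0
time: 27.4
eef_pos: [0.5027, -0.333, 0.2464]
orientation: [0.997, -0.073, -0.0, -0.0]
ft_force: [0.4, 0.4, 0.3]
opening: 1.003
t 27.40 tcp [ 502.7 -333.   246.4] yaw -8.40 F [0.4 0.4 0.3] T [-0.04  0.04  0.05] open 1.003 qz,w [-0.0003 -0.0001]
```

View pics/w18.png

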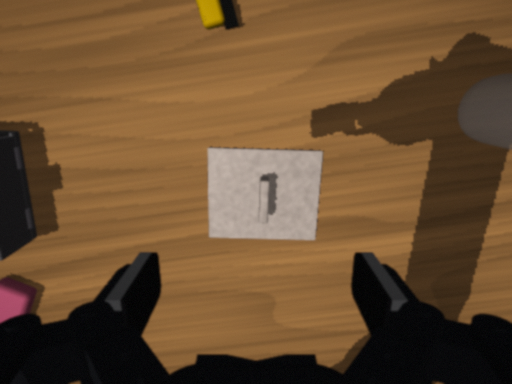

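```bash
python3 - <<'E'
from h import *
d=np.load("w18.npz"); c=(d["im"],d["K"],d["R"],d["t"]); im=c[0]
hsv=cv2.cvtColor(im,cv2.COLOR_RGB2HSV)
m=((hsv[...,1]<60)&(hsv[...,2]>110)).astype(np.uint8); m[:120]=0;m[260:]=0;m[:,:180]=0;m[:,340:]=0
m=cv2.morphologyEx(m,cv2.MORPH_CLOSE,np.ones((9,9)))
ct=max(cv2.findContours(m,cv2.RETR_EXTERNAL,cv2.CHAIN_APPROX_NONE)[0],key=cv2.contourArea)[:,0]
w=cast(c,ct,.005)[:,:2]*1000
print(cv2.minAreaRect(w.astype(np.float32)))
ap=cv2.approxPolyDP(ct[:,None],6,True)[:,0]; print(ap.tolist(), (cast(c,ap,.005)*1000).round(1).tolist())
cv2.imwrite("pics/w18z.png",cv2.resize(im[130:260,190:340,::-1],None,fx=4.5,fy=4.5,interpolation=cv2.INTER_CUBIC))
E
```

```text
((461.26483154296875, -336.8775939941406), (129.17446899414062, 109.03887939453125), 79.88594818115234)
[[208, 149], [210, 236], [314, 238], [321, 151]] [[524.2, -283.3, 5.0], [419.3, -265.6, 5.0], [398.0, -390.5, 5.0], [503.3, -408.4, 5.0]]
```

View pics/w18z.png

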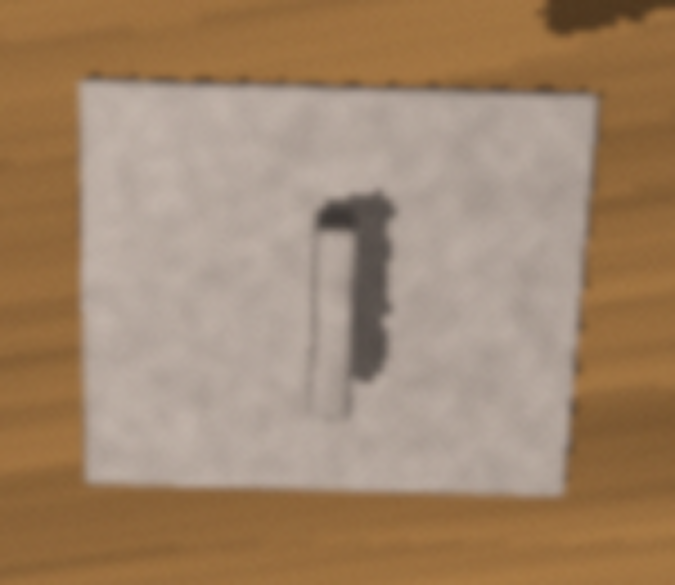

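```bash
python3 - <<'E'
from h import *
rel([.4613,-.3369,.026],-10.1)
E
```

```text
t 27.45 tcp [ 502.6 -332.8  246.4] yaw -8.41 F [1.1 0.1 0.1] T [-0.03  0.    0.02] open 1.000 qz,w [-0.0003 -0.0002]
roll needed rad 0.029
tool shift [-40.3  10.1 220.4]
shift in target yaw [-40.   11.2 220.4]
```

```bash
python3 -m creep '[{"linear":[-20,5,30],"roll":0.03,"hand":0},{"linear":[-20,6,40],"roll":0,"hand":0},{"linear":[0,0,45],"roll":0,"hand":0},{"linear":[0,0,45],"roll":0,"hand":0},{"linear":[0,0,40],"roll":0,"hand":0},{"linear":[0,0,20],"roll":0,"hand":0},{"linear":[0,0,0],"roll":0,"hand":0},{"linear":[0,0,0],"roll":0,"hand":100},{"linear":[0,0,0],"roll":0,"hand":255},{"linear":[0,0,0],"roll":0,"hand":255}]' 60
python3 - <<'E'
from h import *
rel([.4613,-.3369,.026],-10.1)
c=cam("wrist"); cv2.imwrite("pics/w19.png",c[0][:,:,::-1])
E
```

```text
time: 28.45
eef_pos: [0.4623, -0.3377, 0.0286]
orientation: [0.996, -0.089, 0.001, 0.001]
ft_force: [-0.4, 0.4, 0.2]
opening: 0.515
t 28.45 tcp [ 462.3 -337.7   28.6] yaw -10.26 F [-0.4  0.4  0.2] T [ 0.02  0.01 -0.01] open 0.515 qz,w [0.0015 0.0008]
roll needed rad -0.003
tool shift [-1.1 -0.6  2.6]
shift in target yaw [-1.1 -0.6  2.6]
```

View pics/w19.png

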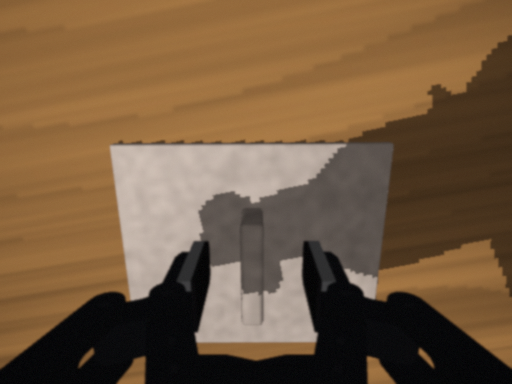

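```bash
python3 -m creep '[{"linear":[0,0,0],"roll":0,"hand":255},{"linear":[0,0,0],"roll":0,"hand":255},{"linear":[0,0,0],"roll":0,"hand":255},{"linear":[0,0,0],"roll":0,"hand":255},{"linear":[0,0,0],"roll":0,"hand":255},{"linear":[0,0,-10],"roll":0,"hand":255},{"linear":[0,0,-30],"roll":0,"hand":255},{"linear":[0,0,-40],"roll":0,"hand":255},{"linear":[0,0,-40],"roll":0,"hand":255},{"linear":[0,0,-30],"roll":0,"hand":255}]' 60
python3 - <<'E'
from h import *
rel(fromtray(0,0,180),-10.3)
c=cam("wrist"); cv2.imwrite("pics/w20.png",c[0][:,:,::-1])
c=cam("scene"); cv2.imwrite("pics/s20.png",c[0][:,:,::-1])
E
```

```text
time: 29.5
eef_pos: [0.4616, -0.3371, 0.1798]
orientation: [0.996, -0.089, 0.001, 0.001]
ft_force: [1.1, -0.8, -0.3]
opening: 0.101
t 29.50 tcp [ 461.6 -337.1  179.8] yaw -10.26 F [ 1.1 -0.8 -0.3] T [-0.   -0.04 -0.02] open 0.101 qz,w [0.0011 0.0006]
roll needed rad 0.001
tool shift [ 1.000e+00 -3.513e+02 -2.000e-01]
shift in target yaw [ 8.000e-01 -3.513e+02 -2.000e-01]
```

View pics/w20.png

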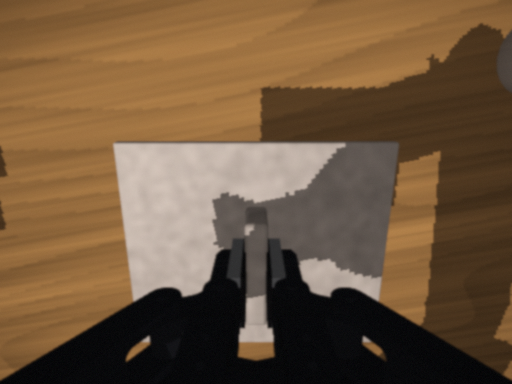

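View pics/s20.png

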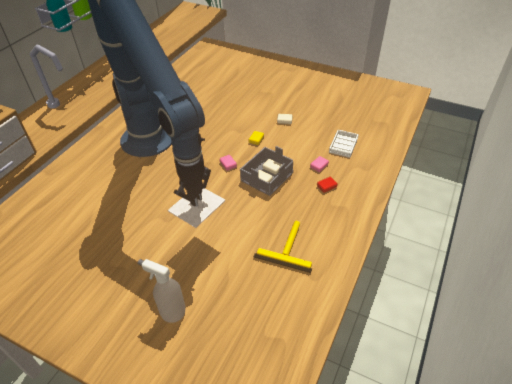

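```bash
python3 - <<'E'
from h import *
s,_=st(); c=cam("wrist"); c=(c[0],)+c[1:]
for p in [(114,142),(398,142),(124,230),(388,230)]:
    X=cast(c,p,s["eef_pos"][2]-.021)[0]
    d=X[:2]-s["eef_pos"][:2]; y=np.radians(-10.3)
    print((d@np.array([[np.cos(y),-np.sin(y)],[np.sin(y),np.cos(y)]])*1000).round(1))
E
```

```text
t 29.60 tcp [ 463.6 -338.3  182.1] yaw -10.27 F [-0.3  0.1 -0.5] T [ 0.01 -0.01  0.06] open 0.097 qz,w [0.0042 0.0024]
[54.2 61.8]
[ 54.  -64.9]
[11.9 62.3]
[ 11.5 -65.3]
```

```bash
python3 -m creep '[{"linear":[0,-38,0],"roll":0,"hand":255},{"linear":[0,-45,0],"roll":0,"hand":255},{"linear":[0,-45,0],"roll":0,"hand":255},{"linear":[0,-45,0],"roll":0,"hand":255},{"linear":[0,-45,0],"roll":0,"hand":255},{"linear":[0,-45,0],"roll":0,"hand":255},{"linear":[0,-45,0],"roll":0,"hand":255},{"linear":[0,-30,0],"roll":0,"hand":255},{"linear":[0,-13,0],"roll":0,"hand":255},{"linear":[0,0,0],"roll":0,"hand":255}]'
python3 - <<'E'
from h import *
rel(fromtray(.5,.7,100),-10.3)
c=cam("wrist"); cv2.imwrite("pics/w21.png",c[0][:,:,::-1])
E
```

```text
time: 30.65
eef_pos: [0.5231, 0.01, 0.1758]
orientation: [0.996, -0.088, -0.001, -0.0]
ft_force: [0.4, -1.0, -1.2]
opening: 0.101
t 30.65 tcp [523.1  10.  175.8] yaw -10.06 F [ 0.4 -1.  -1.2] T [-0.06 -0.02  0.02] open 0.101 qz,w [-0.0011 -0.0001]
roll needed rad 0.004
tool shift [ 2.8  0.5 75.8]
shift in target yaw [ 2.9  0.5 75.8]
```

View pics/w21.png

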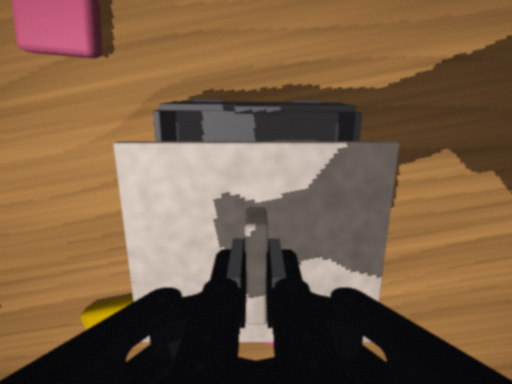

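```bash
python3 -m creep '[{"linear":[2,0.5,0],"roll":0,"hand":255},{"linear":[0,0,15],"roll":0,"hand":255},{"linear":[0,0,20],"roll":0,"hand":255},{"linear":[0,0,15],"roll":0,"hand":255},{"linear":[0,0,8],"roll":0,"hand":255},{"linear":[0,0,4],"roll":0,"hand":255},{"linear":[0,0,4],"roll":0,"hand":255},{"linear":[0,0,4],"roll":0,"hand":255},{"linear":[0,0,0],"roll":0,"hand":255},{"linear":[0,0,0],"roll":0,"hand":255}]'
python3 - <<'E'
from h import *
rel(fromtray(.5,.7,58),-10.3)
c=cam("wrist"); cv2.imwrite("pics/w22.png",c[0][:,:,::-1])
c=cam("scene"); cv2.imwrite("pics/s22.png",cv2.resize(c[0][130:210,220:310,::-1],None,fx=7,fy=7,interpolation=cv2.INTER_CUBIC))
E
```

```text
time: 31.7
eef_pos: [0.5259, 0.0076, 0.1072]
orientation: [0.996, -0.089, 0.0, 0.0]
ft_force: [-0.2, -0.1, -1.7]
opening: 0.102
t 31.70 tcp [525.9   7.6 107.2] yaw -10.26 F [-0.2 -0.1 -1.7] T [ 0.   -0.01 -0.03] open 0.102 qz,w [0.0003 0.    ]
roll needed rad 0.001
tool shift [-0.3 -1.3 49.2]
shift in target yaw [-0.3 -1.3 49.2]
```

View pics/w22.png

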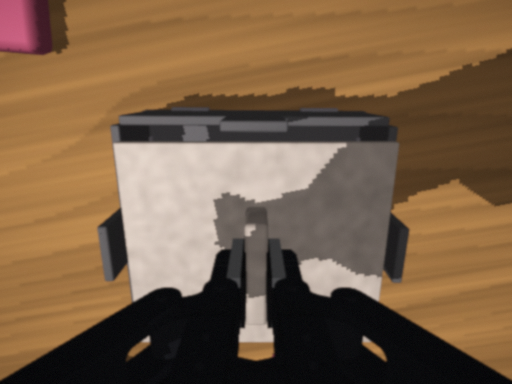

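View pics/s22.png

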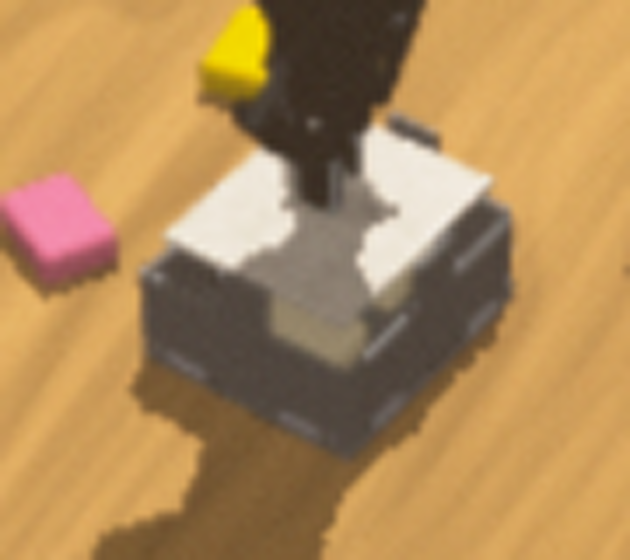

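```bash
python3 -m creep '[{"linear":[0,-0.7,6],"roll":0,"hand":255},{"linear":[0,0,8],"roll":0,"hand":255},{"linear":[0,0,8],"roll":0,"hand":255},{"linear":[0,0,6],"roll":0,"hand":255},{"linear":[0,0,5],"roll":0,"hand":255},{"linear":[0,0,4],"roll":0,"hand":255},{"linear":[0,0,3],"roll":0,"hand":255},{"linear":[0,0,2],"roll":0,"hand":255},{"linear":[0,0,0],"roll":0,"hand":255},{"linear":[0,0,0],"roll":0,"hand":255}]'
python3 - <<'E'
from h import *
rel(fromtray(.5,.7,58),-10.3)
c=cam("wrist"); cv2.imwrite("pics/w23.png",c[0][:,:,::-1])
E
```

```text
time: 32.8
eef_pos: [0.5259, 0.0083, 0.0651]
orientation: [0.996, -0.089, 0.0, 0.0]
ft_force: [0.6, 0.1, -1.7]
opening: 0.099
t 32.80 tcp [525.9   8.3  65.1] yaw -10.27 F [ 0.6  0.1 -1.7] T [-0.02  0.02 -0.03] open 0.099 qz,w [0.0002 0.    ]
roll needed rad 0.001
tool shift [-0.3 -0.7  7.1]
shift in target yaw [-0.3 -0.7  7.1]
```

View pics/w23.png

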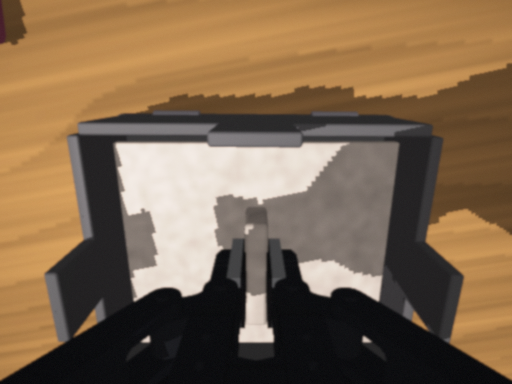

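```bash
python3 -m creep '[{"linear":[0,0,2],"roll":0,"hand":255},{"linear":[0,0,2],"roll":0,"hand":255},{"linear":[0,0,1],"roll":0,"hand":255},{"linear":[0,0,1],"roll":0,"hand":255},{"linear":[0,0,1],"roll":0,"hand":255},{"linear":[0,0,1],"roll":0,"hand":255},{"linear":[0,0,0],"roll":0,"hand":255},{"linear":[0,0,0],"roll":0,"hand":255},{"linear":[0,0,0],"roll":0,"hand":255},{"linear":[0,0,0],"roll":0,"hand":255}]'
python3 - <<'E'
from h import *
rel(fromtray(.5,.7,58),-10.3)
E
```

```text
time: 33.85
eef_pos: [0.5257, 0.0083, 0.0598]
orientation: [0.996, -0.09, -0.0, 0.001]
ft_force: [-9.0, -0.7, 25.1]
opening: 0.097
t 33.85 tcp [525.7   8.3  59.8] yaw -10.27 F [-9.  -0.7 25.1] T [-0.11  1.79  0.02] open 0.097 qz,w [-0.      0.0008]
roll needed rad 0.001
tool shift [-0.  -0.7  1.8]
shift in target yaw [-0.  -0.7  1.8]
```

```bash
python3 -m creep '[{"linear":[0,0,-2],"roll":0,"hand":255},{"linear":[0,0,0],"roll":0,"hand":255},{"linear":[0,0,0],"roll":0,"hand":150},{"linear":[0,0,0],"roll":0,"hand":0},{"linear":[0,0,0],"roll":0,"hand":0},{"linear":[0,0,0],"roll":0,"hand":0},{"linear":[0,0,0],"roll":0,"hand":0},{"linear":[0,0,-30],"roll":0,"hand":0},{"linear":[0,0,-45],"roll":0,"hand":0},{"linear":[0,0,-45],"roll":0,"hand":0}]'
python3 - <<'E'
from h import *
st(); print(telemetry.state()["qpos"].round(2))
c=cam("wrist"); np.savez("w24.npz",K=c[1],R=c[2],t=c[3],im=c[0]); cv2.imwrite("pics/w24.png",c[0][:,:,::-1])
E
```

```text
time: 34.85
eef_pos: [0.5251, 0.0083, 0.1797]
orientation: [0.996, -0.089, -0.001, -0.0]
ft_force: [0.8, -0.1, -0.1]
opening: 1.001
t 34.85 tcp [525.1   8.3 179.7] yaw -10.25 F [ 0.8 -0.1 -0.1] T [ 0.01 -0.14  0.01] open 1.001 qz,w [-0.001 -0.   ]
[ 0.2   0.33 -0.36  1.94  0.14  0.9  -1.98]
```

View pics/w24.png

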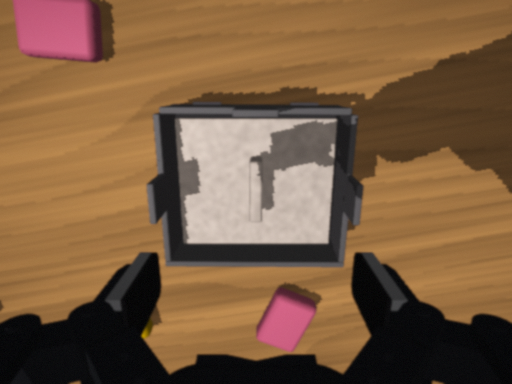

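```bash
python3 -m creep '[{"linear":[-19,-43,0],"roll":0,"hand":0},{"linear":[-19,-43,0],"roll":0,"hand":0},{"linear":[-19,-43,0],"roll":0,"hand":0},{"linear":[-19,-43,0],"roll":0,"hand":0},{"linear":[-19,-43,0],"roll":0,"hand":0},{"linear":[-19,-43,0],"roll":0,"hand":0},{"linear":[-19,-43,0],"roll":0,"hand":0},{"linear":[-18,-44,0],"roll":-0.148,"hand":0},{"linear":[0,0,0],"roll":-0.148,"hand":0},{"linear":[0,0,0],"roll":-0.148,"hand":0}]'
python3 -m creep '[{"linear":[0,0,0],"roll":-0.148,"hand":0},{"linear":[0,0,0],"roll":-0.148,"hand":0},{"linear":[0,0,0],"roll":-0.148,"hand":0},{"linear":[0,0,0],"roll":-0.148,"hand":0},{"linear":[0,0,0],"roll":-0.148,"hand":0},{"linear":[0,0,0],"roll":-0.148,"hand":0},{"linear":[0,0,0],"roll":-0.148,"hand":0},{"linear":[0,0,0],"roll":-0.148,"hand":0},{"linear":[0,0,0],"roll":-0.148,"hand":0},{"linear":[0,0,0],"roll":0,"hand":0}]'
python3 - <<'E'
from h import *
st(); print(telemetry.state()["qpos"].round(2))
c=cam("wrist"); np.savez("w25.npz",K=c[1],R=c[2],t=c[3],im=c[0]); cv2.imwrite("pics/w25.png",c[0][:,:,::-1])
E
```

```text
time: 35.9
eef_pos: [0.4373, 0.3769, 0.1785]
orientation: [0.991, 0.137, -0.0, -0.0]
ft_force: [0.7, -0.2, -0.0]
opening: 1.002
time: 36.9
eef_pos: [0.4386, 0.3745, 0.1783]
orientation: [0.698, 0.716, -0.0, -0.0]
ft_force: [0.2, -0.2, 0.8]
opening: 1.0
t 36.90 tcp [438.6 374.5 178.3] yaw 91.46 F [ 0.2 -0.2  0.8] T [ 0.04 -0.01  0.  ] open 1.000 qz,w [-0.0003 -0.0004]
[-0.15  0.52 -0.85  1.81  0.45  1.02 -1.16]
```

View pics/w25.png

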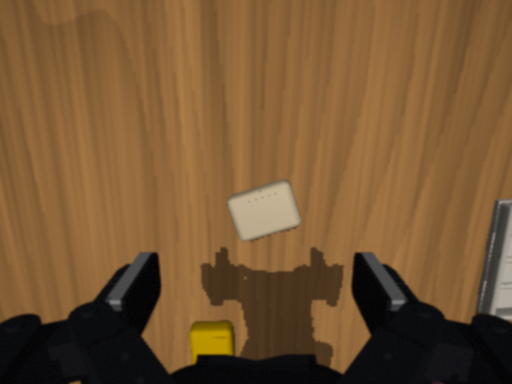

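```bash
python3 - <<'E'
from h import *
d=np.load("w25.npz"); c=(d["im"],d["K"],d["R"],d["t"]); im=c[0]
hsv=cv2.cvtColor(im,cv2.COLOR_RGB2HSV)
m=((hsv[...,1]<80)&(hsv[...,2]>120)).astype(np.uint8); m[:150]=0;m[260:]=0;m[:,:190]=0;m[:,340:]=0
m=cv2.morphologyEx(m,cv2.MORPH_CLOSE,np.ones((5,5)))
ct=max(cv2.findContours(m,cv2.RETR_EXTERNAL,cv2.CHAIN_APPROX_NONE)[0],key=cv2.contourArea)[:,0]
print(cv2.contourArea(ct),cv2.boundingRect(ct))
for z in (.022,.012): print(z,cv2.minAreaRect((cast(c,ct,z)[:,:2]*1000).astype(np.float32)))
cv2.imwrite("pics/w25z.png",cv2.resize(im[160:260,200:330,::-1],None,fx=5,fy=5,interpolation=cv2.INTER_CUBIC))
s=cam("scene"); cv2.imwrite("pics/s25z.png",cv2.resize(s[0][95:205,215:340,::-1],None,fx=5,fy=5,interpolation=cv2.INTER_CUBIC))
E
```

```text
2869.5 (228, 180, 72, 61)
0.022 ((445.87725830078125, 344.94757080078125), (58.8505859375, 45.924007415771484), 19.89616584777832)
0.012 ((446.22149658203125, 341.2502136230469), (60.938575744628906, 47.553375244140625), 19.896072387695312)
```

View pics/w25z.png

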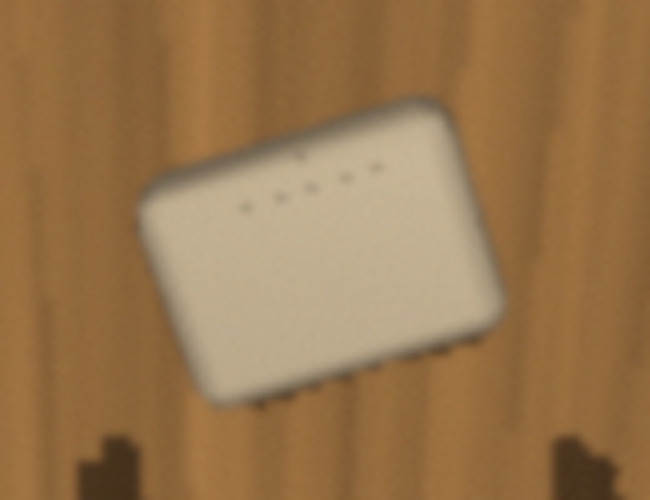

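View pics/s25z.png

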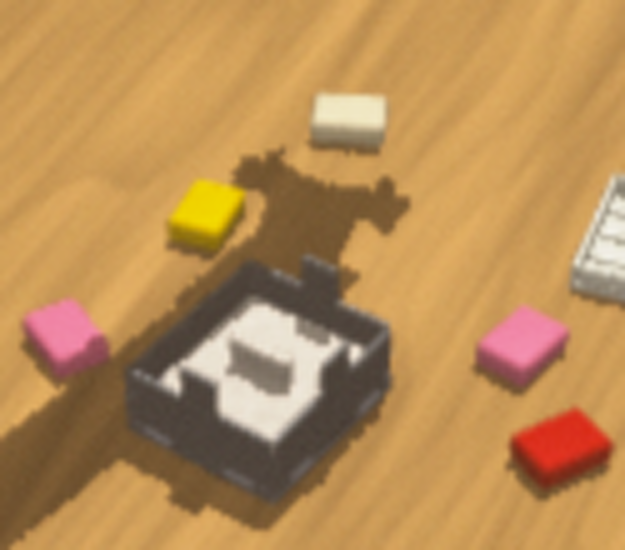

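```bash
python3 - <<'E'
from h import *
rel([.446,.3437,.019],109.9)
E
```

```text
t 37.00 tcp [438.7 374.5 178.6] yaw 91.30 F [-1.1 -0.2  1.1] T [-0.    0.01  0.04] open 0.999 qz,w [-0.0002 -0.0001]
roll needed rad -0.325
tool shift [-31.    6.6 159.6]
shift in target yaw [-31.4  -3.6 159.6]
```

```bash
python3 -m creep '[{"linear":[-31,6.5,10],"roll":0,"hand":0},{"linear":[0,0,20],"roll":-0.11,"hand":0},{"linear":[0,0,20],"roll":-0.11,"hand":0},{"linear":[0,0,20],"roll":-0.105,"hand":0},{"linear":[0,0,30],"roll":0,"hand":0},{"linear":[0,0,30],"roll":0,"hand":0},{"linear":[0,0,20],"roll":0,"hand":0},{"linear":[0,0,0],"roll":0,"hand":0},{"linear":[0,0,0],"roll":0,"hand":0},{"linear":[0,0,0],"roll":0,"hand":0}]'
python3 - <<'E'
from h import *
rel([.446,.3437,.019],109.9)
c=cam("wrist"); cv2.imwrite("pics/w26.png",c[0][:,:,::-1])
E
```

```text
time: 38.0
eef_pos: [0.4466, 0.3448, 0.0303]
orientation: [0.573, 0.82, 0.001, 0.0]
ft_force: [0.1, -0.4, 0.7]
opening: 0.999
t 38.00 tcp [446.6 344.8  30.3] yaw 110.07 F [ 0.1 -0.4  0.7] T [ 0.04 -0.06  0.01] open 0.999 qz,w [0.0012 0.0004]
roll needed rad 0.003
tool shift [-0.8 -0.9 11.3]
shift in target yaw [-0.8 -0.9 11.3]
```

View pics/w26.png

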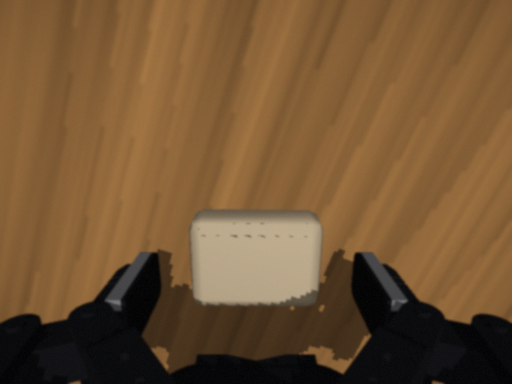

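```bash
python3 -m creep '[{"linear":[-0.5,-0.5,6],"roll":0,"hand":0},{"linear":[0,0,5],"roll":0,"hand":0},{"linear":[0,0,0],"roll":0,"hand":0},{"linear":[0,0,0],"roll":0,"hand":60},{"linear":[0,0,0],"roll":0,"hand":255},{"linear":[0,0,0],"roll":0,"hand":255},{"linear":[0,0,0],"roll":0,"hand":255},{"linear":[0,0,0],"roll":0,"hand":255},{"linear":[0,0,0],"roll":0,"hand":255},{"linear":[0,0,0],"roll":0,"hand":255}]' 45
python3 - <<'E'
from h import *
st()
c=cam("wrist"); cv2.imwrite("pics/w27.png",c[0][:,:,::-1])
E
```

```text
time: 39.05
eef_pos: [0.4459, 0.3436, 0.0183]
orientation: [0.573, 0.82, 0.0, 0.0]
ft_force: [-0.1, 1.1, 4.3]
opening: 0.713
t 39.05 tcp [445.9 343.6  18.3] yaw 110.11 F [-0.1  1.1  4.3] T [-0.    0.07 -0.02] open 0.713 qz,w [0.0004 0.0001]
```

View pics/w27.png

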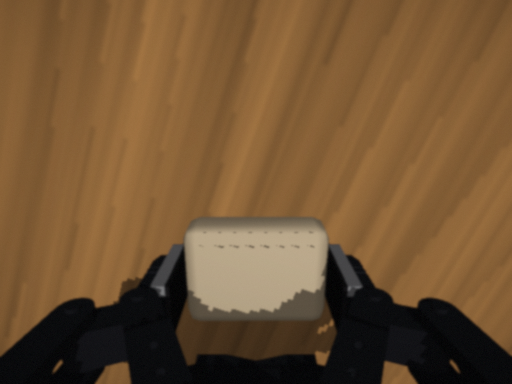

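```bash
python3 -m creep '[{"linear":[0,0,-10],"roll":0,"hand":255},{"linear":[0,0,-30],"roll":0,"hand":255},{"linear":[0,0,-40],"roll":0,"hand":255},{"linear":[0,0,-40],"roll":0,"hand":255},{"linear":[0,0,-32],"roll":0,"hand":255},{"linear":[0,0,0],"roll":0.133,"hand":255},{"linear":[0,0,0],"roll":0.133,"hand":255},{"linear":[0,0,0],"roll":0.133,"hand":255},{"linear":[0,0,0],"roll":0.132,"hand":255},{"linear":[0,0,0],"roll":0,"hand":255}]'
python3 - <<'E'
from h import *
d=np.load("w24.npz"); c=(d["im"],d["K"],d["R"],d["t"]); im=c[0]
print("bar top",totray(cast(c,[(249.5,161),(261.5,161),(249,222),(261,222)],.061)).round(1).tolist())
print("div corners",totray(cast(c,[(180,119),(333,119),(187,244),(330,244)],.037)).round(1).tolist())
print("walls in",totray(cast(c,[(161,115),(349,115)],.060)).round(1).tolist())
rel(fromtray(0,34,170),79.7)
c=cam("wrist"); cv2.imwrite("pics/w28.png",c[0][:,:,::-1])
E
```

```text
time: 40.1
eef_pos: [0.4453, 0.3427, 0.1699]
orientation: [0.768, 0.641, -0.0, 0.0]
ft_force: [-0.4, 0.5, -0.9]
opening: 0.712
bar top [[25.2, 3.4, 61.0], [25.2, -5.7, 61.0], [-24.3, 4.1, 61.0], [-24.3, -5.5, 61.0]]
div corners [[54.3, 59.0, 37.0], [54.3, -63.0, 37.0], [-55.4, 60.3, 37.0], [-55.4, -67.9, 37.0]]
walls in [[58.9, 67.5, 60.0], [58.9, -69.1, 60.0]]
t 40.10 tcp [445.3 342.7 169.9] yaw 79.70 F [-0.4  0.5 -0.9] T [-0.03 -0.02  0.04] open 0.712 qz,w [-0.0004  0.0005]
roll needed rad 0.0
tool shift [-2.806e+02  1.383e+02 -1.000e-01]
shift in target yaw [-2.806e+02  1.384e+02 -1.000e-01]
```

View pics/w28.png

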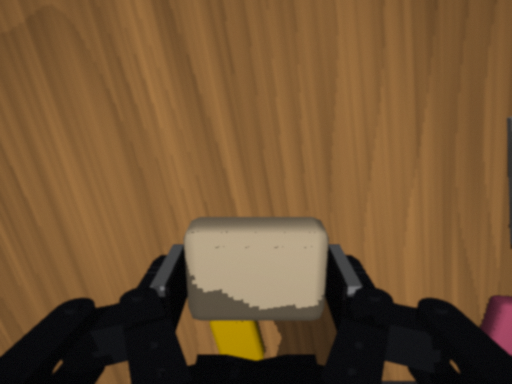

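```bash
python3 -m creep '[{"linear":[-20,10,0],"roll":0,"hand":255},{"linear":[-38,19,0],"roll":0,"hand":255},{"linear":[-40,20,0],"roll":0,"hand":255},{"linear":[-40,20,0],"roll":0,"hand":255},{"linear":[-40,20,0],"roll":0,"hand":255},{"linear":[-40,20,0],"roll":0,"hand":255},{"linear":[-37,18,0],"roll":0,"hand":255},{"linear":[-25,11,0],"roll":0,"hand":255},{"linear":[0,0,0],"roll":0,"hand":255},{"linear":[0,0,0],"roll":0,"hand":255}]'
python3 - <<'E'
from h import *
rel(fromtray(0,34,70),79.7)
s=telemetry.state()
c=cam("wrist"); cv2.imwrite("pics/w29.png",c[0][:,:,::-1])
X=cast(c,[(256,226),(256,318),(188,270),(327,270)],s["eef_pos"][2]+.0037); print((totray(X)-totray(s["eef_pos"])).round(1))
E
```

```text
time: 41.15
eef_pos: [0.531, 0.0427, 0.1697]
orientation: [0.768, 0.641, -0.0, -0.0]
ft_force: [-0.4, 0.8, -1.2]
opening: 0.714
t 41.15 tcp [531.   42.7 169.7] yaw 79.71 F [-0.4  0.8 -1.2] T [ 0.08  0.01 -0.01] open 0.714 qz,w [-0.0001 -0.0005]
roll needed rad 0.0
tool shift [-0.8  0.4 99.7]
shift in target yaw [-0.8  0.4 99.7]
[[ -0.3  23.1   3.7]
 [ -0.3 -20.6   3.7]
 [-28.8   3.2   3.7]
 [ 29.4   3.2   3.7]]
```

View pics/w29.png

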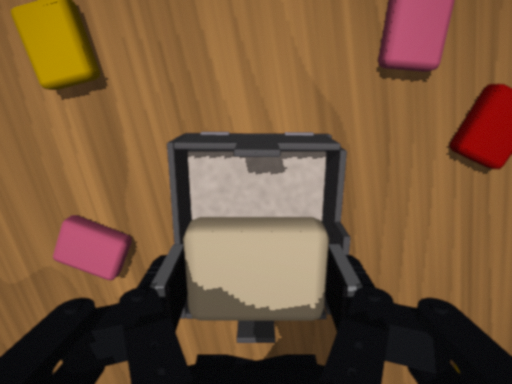

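```bash
python3 -m creep '[{"linear":[-1,0,20],"roll":0,"hand":255},{"linear":[0,0,30],"roll":0,"hand":255},{"linear":[0,0,22],"roll":0,"hand":255},{"linear":[0,0,12],"roll":0,"hand":255},{"linear":[0,0,8],"roll":0,"hand":255},{"linear":[0,0,6],"roll":0,"hand":255},{"linear":[0,0,5],"roll":0,"hand":255},{"linear":[0,0,4],"roll":0,"hand":255},{"linear":[0,0,2],"roll":0,"hand":255},{"linear":[0,0,1],"roll":0,"hand":255}]'
python3 - <<'E'
from h import *
rel(fromtray(0,34,55.3),79.7)
c=cam("wrist"); cv2.imwrite("pics/w30.png",c[0][:,:,::-1])
E
```

```text
time: 42.2
eef_pos: [0.5313, 0.042, 0.06]
orientation: [0.768, 0.641, 0.0, 0.0]
ft_force: [0.3, -1.0, -0.6]
opening: 0.713
t 42.20 tcp [531.3  42.   60. ] yaw 79.68 F [ 0.3 -1.  -0.6] T [-0.04  0.04  0.02] open 0.713 qz,w [0.0001 0.0002]
roll needed rad -0.0
tool shift [-0.1 -0.1  4.7]
shift in target yaw [-0.1 -0.1  4.7]
```

View pics/w30.png

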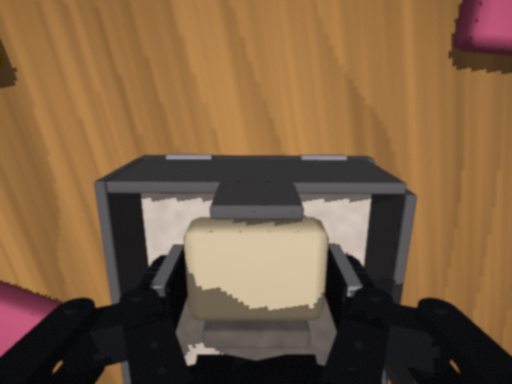

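```bash
python3 -m creep '[{"linear":[0,0,1],"roll":0,"hand":255},{"linear":[0,0,1],"roll":0,"hand":255},{"linear":[0,0,1],"roll":0,"hand":255},{"linear":[0,0,1],"roll":0,"hand":255},{"linear":[0,0,0],"roll":0,"hand":255},{"linear":[0,0,0],"roll":0,"hand":255},{"linear":[0,0,0],"roll":0,"hand":255},{"linear":[0,0,0],"roll":0,"hand":255},{"linear":[0,0,0],"roll":0,"hand":255},{"linear":[0,0,0],"roll":0,"hand":255}]'
python3 - <<'E'
from h import *
rel(fromtray(0,34,55.3),79.7)
E
```

```text
time: 43.25
eef_pos: [0.5312, 0.042, 0.0559]
orientation: [0.768, 0.641, 0.0, 0.0]
ft_force: [0.4, -0.4, -1.0]
opening: 0.714
t 43.25 tcp [531.2  42.   55.9] yaw 79.69 F [ 0.4 -0.4 -1. ] T [ 0.06 -0.02  0.03] open 0.714 qz,w [0.     0.0001]
roll needed rad -0.0
tool shift [-0.1  0.1  0.6]
shift in target yaw [-0.1  0.1  0.6]
```

```bash
python3 -m creep '[{"linear":[0,0,0.5],"roll":0,"hand":255},{"linear":[0,0,0.5],"roll":0,"hand":255},{"linear":[0,0,0.5],"roll":0,"hand":255},{"linear":[0,0,0.5],"roll":0,"hand":255},{"linear":[0,0,0],"roll":0,"hand":255},{"linear":[0,0,0],"roll":0,"hand":255},{"linear":[0,0,0],"roll":0,"hand":255},{"linear":[0,0,0],"roll":0,"hand":255},{"linear":[0,0,0],"roll":0,"hand":255},{"linear":[0,0,0],"roll":0,"hand":255}]'
python3 - <<'E'
from h import *
rel(fromtray(0,34,55.3),79.7)
E
```

```text
time: 44.25
eef_pos: [0.5312, 0.0421, 0.0552]
orientation: [0.768, 0.641, -0.0, 0.001]
ft_force: [-3.9, -1.6, 10.6]
opening: 0.71
t 44.25 tcp [531.2  42.1  55.2] yaw 79.68 F [-3.9 -1.6 10.6] T [-0.21  0.91  0.09] open 0.710 qz,w [-0.0003  0.0006]
roll needed rad -0.0
tool shift [-0.2  0.1 -0.1]
shift in target yaw [-0.2  0.1 -0.1]
```

```bash
python3 -m creep '[{"linear":[0,0,-0.5],"roll":0,"hand":255},{"linear":[0,0,0],"roll":0,"hand":60},{"linear":[0,0,0],"roll":0,"hand":42},{"linear":[0,0,0],"roll":0,"hand":42},{"linear":[0,0,0],"roll":0,"hand":42},{"linear":[0,0,0],"roll":0,"hand":42},{"linear":[0,0,-10],"roll":0,"hand":42},{"linear":[0,0,-25],"roll":0,"hand":42},{"linear":[0,0,-45],"roll":0,"hand":42},{"linear":[0,0,-45],"roll":0,"hand":42}]'
python3 - <<'E'
from h import *
st()
c=cam("wrist"); cv2.imwrite("pics/w31.png",c[0][:,:,::-1])
E
```

```text
time: 45.25
eef_pos: [0.5306, 0.0423, 0.1809]
orientation: [0.768, 0.641, -0.0, -0.001]
ft_force: [1.9, -0.2, 0.3]
opening: 0.839
t 45.25 tcp [530.6  42.3 180.9] yaw 79.73 F [ 1.9 -0.2  0.3] T [-0.03 -0.08  0.03] open 0.839 qz,w [-0.0004 -0.0006]
```

View pics/w31.png

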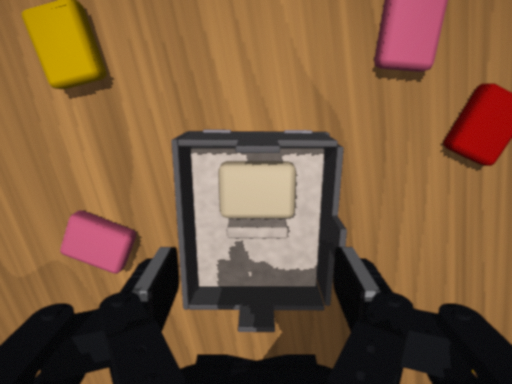

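```bash
python3 -m creep '[{"linear":[0,0,-40],"roll":0,"hand":42},{"linear":[-20,0,-40],"roll":0,"hand":42},{"linear":[-40,0,-10],"roll":0,"hand":42},{"linear":[-45,0,0],"roll":0,"hand":42},{"linear":[-45,0,0],"roll":0,"hand":42},{"linear":[-45,0,0],"roll":0,"hand":42},{"linear":[-30,0,0],"roll":0,"hand":42},{"linear":[0,0,0],"roll":0,"hand":42},{"linear":[0,0,0],"roll":0,"hand":42},{"linear":[0,0,0],"roll":0,"hand":42}]'
python3 - <<'E'
from h import *
st()
c=cam("wrist"); cv2.imwrite("pics/w32.png",c[0][:,:,::-1])
s=cam("scene"); cv2.imwrite("pics/s32.png",s[0][:,:,::-1]); cv2.imwrite("pics/s32z.png",cv2.resize(s[0][130:210,220:310,::-1],None,fx=7,fy=7,interpolation=cv2.INTER_CUBIC))
t=cam("top"); cv2.imwrite("pics/t32.png",cv2.resize(t[0][130:270,90:330,::-1],None,fx=3.3,fy=3.3,interpolation=cv2.INTER_CUBIC))
E
```

```text
time: 46.3
eef_pos: [0.4912, -0.1777, 0.2698]
orientation: [0.767, 0.642, 0.0, 0.0]
ft_force: [0.4, 0.5, 0.1]
opening: 0.834
t 46.30 tcp [ 491.2 -177.7  269.8] yaw 79.82 F [0.4 0.5 0.1] T [-0.01 -0.02  0.02] open 0.834 qz,w [0.0004 0.0001]
```

View pics/w32.png

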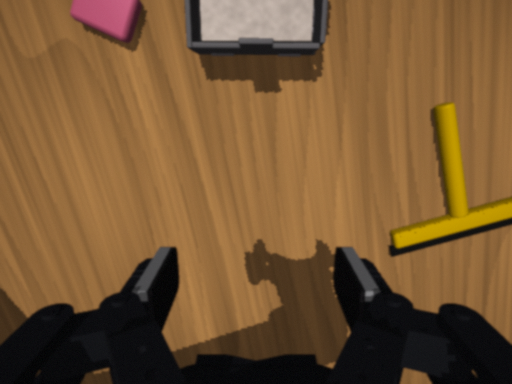

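View pics/s32z.png

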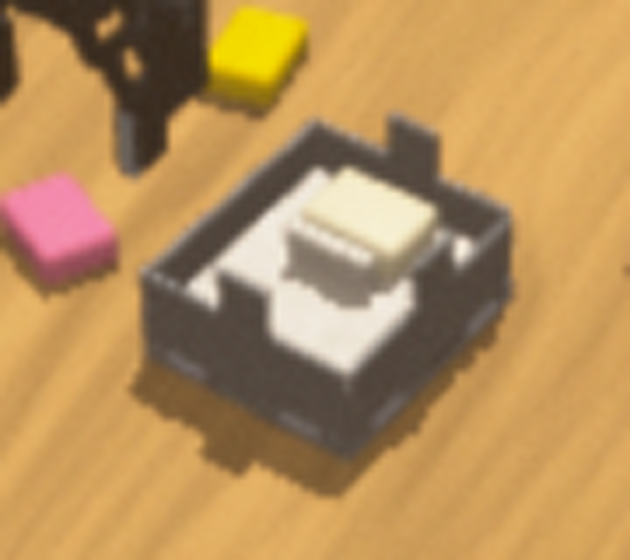

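View pics/t32.png

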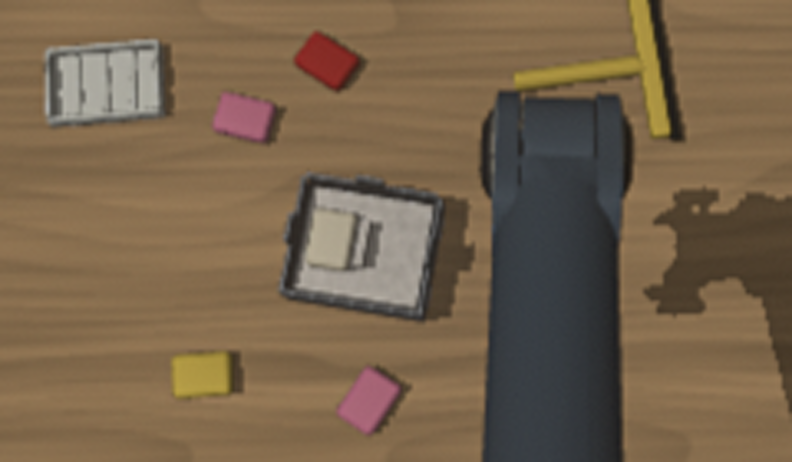

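The three walls are up, the divider is flat and in line with the tray, and the spare soap lies flat beside the grip bar. Nothing else has moved and the arm is clear, so I'm handing the job in.

```bash
python3 - <<'E'
from h import *
print(arm.close_job())
E
```

```text
the job is handed in; nothing more can be done
None
```

The job is done and handed in at about 46.5 s of the 72 s allowed.

- **Walls:** I folded all three up by gripping their tabs and following the hinge arc. I then pushed the right and far walls from outside with closed fingers. At about 25 N sideways each moved only about 0.5 mm more, so both are at their stops. I did not push-test the left wall. Its fold ended at 12 N with the pads slipping on the tab, and the image put its tab end within about 1 mm of upright.
- **Divider:** I carried it by its grip bar and set it on the two soaps, with contact at about 25 N. The image showed it 1–2 mm off the tray's centre and visibly in line with the tray.
- **Spare soap:** I set it on the left half of the divider beside the bar, with contact at about 10 N. The last scene and top images show it lying flat.

In those last images the soap dish, the coloured soaps and the part of the squeegee in view are where they were at the start. I did not recheck the spray bottle against its start position, but the arm stayed well clear of it.

One check disagreed. The first tray pose was off by 1–2 mm, which made the right and far walls look as if they leaned by about 2°. The push tests and a corrected tray centre settled that.

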